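Fold out the roll stand and build a roll stack on it

TASK

Get the roll stand on the packing bench ready and load it: first swing both hinged arms out until each one clicks home at its end stop, then lay the plywood board flat on the arms, centred on the stand. Stack every loose tape roll on the bench flat and centred on the board, in any order, and last of all lay the grey cardboard disc flat and centred on top of the stack. Leave the spray can, the tape gun and the empty core tube where they are.

Things in the scene. Friction and masses are not known exactly. Their poses are not given: they have to be found in the camera images.
- stand: Green roll stand bolted to the bench: flange 120 mm across, post, steel hub plate 128 mm across (top 59 mm up), smaller plate 86 mm across above it (top 81 mm up). Three arms, green bars 24 mm wide, 10 mm thick, tops 79 mm up: one fixed along x, 92 mm long, and two hinged. Origin: centre of its foot; x along the fixed arm, z up.
- stand_top (a point): Point on the stand's axis at the height of its rubber pads' tops, 86 mm above the bench, where the board's underside comes to lie. Each arm carries one pad, 20 mm across, 7 mm high; the fixed arm's is 72 mm from the axis. With both hinged arms out the three pads carry the board.
- left_arm (a joint): Angle (rad) of the hinged arm on the stand's +y side. 0 = folded, pointing 10 degrees to the +y side of the fixed arm; it opens counter-clockwise from above to 2.0, its stop. Light friction holds it anywhere. A spring ball resists from 1.6 on (up to 6 N at the knob), is passed at 1.85 and then snaps the arm onto the stop and holds it there.
- right_arm (a joint): Angle (rad) of the hinged arm on the stand's -y side, the mirror image: 0 = folded, pointing 10 degrees to the -y side of the fixed arm; it opens clockwise from above to 2.0, with the same spring ball and stop.
- left_arm_knob (a point): Centre of the top of the left arm's knob, a black upright round knob near the arm's end, 22 mm across, standing 36 mm high on the arm (from 79 to 115 mm above the bench), 100 mm from the pin. The arm ends 14 mm beyond it.
- right_arm_knob (a point): The same on the right arm.
- left_arm_pin (a point): The left arm's hinge axis (upright), 30 mm to the +y side of the stand's axis. The arm's pad is 48 mm out from here.
- right_arm_pin (a point): The right arm's hinge axis (upright), 30 mm to the -y side of the stand's axis. The arm's pad is 48 mm out from here.
- board: Round plywood board, 160 mm across, 9 mm thick, 0.11 kg. A flat ring: its bore is 76 mm across and goes right through, so its wall can be pinched from above with one finger in the bore. Origin: its centre at half its height; z along its axis. Either face may be up.
- roll1: Brown tape roll, 110 mm across, 25 mm high, on a cardboard core, about 0.14 kg. May be absent. A flat ring: its bore is 76 mm across and goes right through, so its wall can be pinched from above with one finger in the bore. Origin: its centre at half its height; z along its axis. Either face may be up.
- roll2: White tape roll, 110 mm across, 25 mm high, on a cardboard core, about 0.14 kg. May be absent. A flat ring: its bore is 76 mm across and goes right through, so its wall can be pinched from above with one finger in the bore. Origin: its centre at half its height; z along its axis. Either face may be up.
- roll3: Blue tape roll, 110 mm across, 25 mm high, on a cardboard core, about 0.14 kg. May be absent. A flat ring: its bore is 76 mm across and goes right through, so its wall can be pinched from above with one finger in the bore. Origin: its centre at half its height; z along its axis. Either face may be up.
- roll4: Ochre yellow tape roll, 110 mm across, 25 mm high, on a cardboard core, about 0.14 kg. May be absent. A flat ring: its bore is 76 mm across and goes right through, so its wall can be pinched from above with one finger in the bore. Origin: its centre at half its height; z along its axis. Either face may be up.
- roll5: Dark green tape roll, 110 mm across, 25 mm high, on a cardboard core, about 0.14 kg. May be absent. At the start it lies on the cardboard disc. A flat ring: its bore is 76 mm across and goes right through, so its wall can be pinched from above with one finger in the bore. Origin: its centre at half its height; z along its axis. Either face may be up.
- cap: Grey cardboard disc that closes the stack, 110 mm across, 10 mm thick, 0.03 kg. A flat ring: its bore is 76 mm across and goes right through, so its wall can be pinched from above with one finger in the bore. Origin: its centre at half its height; z along its axis. Either face may be up.
- spray_can: Bystander: cream spray can standing upright, 62 mm across, 153 mm high. Origin: centre of its foot.
- tape_gun: Bystander: red and dark steel tape dispenser, 130 x 58 mm, 100 mm high. Origin: centre of its foot.
- core: Bystander: empty cardboard core tube standing upright, 84 mm across, 100 mm high. Origin: centre of its foot.
Things that resemble listed ones, but are neither listed nor needed, are in the scene too. Leave any red or turquoise look-alike of the roll5 alone.

How it is judged (in metres and radians):
On the way, in this order (a step that is already met when the one before it is completed fails the run):
1. both hinged arms are swung out and seated at their stops (value of joint each of left_arm, right_arm above 1.93 rad), for 0.2 s.
2. the board lies flat and centred on the three arms (all of step 1 and horizontal distance between board and stand_top below 0.015 m and angle between the z axis of board and the z axis of stand_top, either way round below 0.06 rad and z of board in the frame of stand_top between 0 and 0.009 m and contact force between board and the fingers below 0.2 N), for 0.2 s.
3. every roll lies flat and centred in the stack on the board (horizontal distance between each of board, roll1, roll2, roll3, roll4, roll5 and stand_top below 0.015 m and angle between the z axis of each of board, roll1, roll2, roll3, roll4, roll5 and the z axis of stand_top, either way round below 0.06 rad and z of board in the frame of stand_top between 0 and 0.009 m and contact force between each of roll1, roll2, roll3, roll4, roll5 and the fingers below 0.2 N and z of roll1 in the frame of stand_top between 0.017 and 0.126 m and z of roll2 in the frame of stand_top between 0.017 and 0.126 m and z of roll3 in the frame of stand_top between 0.017 and 0.126 m and z of roll4 in the frame of stand_top between 0.017 and 0.126 m and z of roll5 in the frame of stand_top between 0.017 and 0.126 m), for 0.2 s.
4. the grey cardboard disc lies on top of the stack (horizontal distance between cap and stand_top below 0.015 m and angle between the z axis of cap and the z axis of stand_top, either way round below 0.06 rad and ((angle between cap's own z axis and vertical below 0.1 rad and z of each of roll1, roll2, roll3, roll4, roll5 in the frame of cap below -0.01 m) or (angle between cap's own z axis and vertical above 3 rad and z of each of roll1, roll2, roll3, roll4, roll5 in the frame of cap above 0.01 m)) and contact force between cap and the fingers below 0.2 N), for 0.2 s.
At the end, for the whole second after the job is handed in: Both hinged arms at their stops (joint above 1.93 rad); board, every roll present and cap in one stack on the arms, board at the bottom and cap on top, each within 15 mm of the stand's axis, within 3 degrees of level, at rest and released (all of step 1 and horizontal distance between each of board, cap, roll1, roll2, roll3, roll4, roll5 and stand_top below 0.015 m and angle between the z axis of each of board, cap, roll1, roll2, roll3, roll4, roll5 and the z axis of stand_top, either way round below 0.06 rad and z of board in the frame of stand_top between 0 and 0.009 m and z of cap in the frame of stand_top between 0.084 and 0.144 m and z of roll1 in the frame of stand_top between 0.017 and 0.126 m and z of roll2 in the frame of stand_top between 0.017 and 0.126 m and z of roll3 in the frame of stand_top between 0.017 and 0.126 m and z of roll4 in the frame of stand_top between 0.017 and 0.126 m and z of roll5 in the frame of stand_top between 0.017 and 0.126 m and ((angle between cap's own z axis and vertical below 0.1 rad and z of each of roll1, roll2, roll3, roll4, roll5 in the frame of cap below -0.01 m) or (angle between cap's own z axis and vertical above 3 rad and z of each of roll1, roll2, roll3, roll4, roll5 in the frame of cap above 0.01 m)) and linear speed of each of board, cap, roll1, roll2, roll3, roll4, roll5 below 0.02 m/s); the robot touches nothing.
It fails at once if the spray can is moved more than 30 mm (distance of spray_can from where it was at the start of the episode above 0.03 m).
It fails at once if the tape gun is moved more than 30 mm (distance of tape_gun from where it was at the start of the episode above 0.03 m).
It fails at once if the core tube is moved more than 30 mm (distance of core from where it was at the start of the episode above 0.03 m).
Of roll1, roll2, roll3, roll4, roll5 only 3 to 5 are there at a start; the rules pass over those that are not, and their reading is None.
At some moment in a run one of cap may be knocked a few centimetres aside while the robot is not near it.
Once in a run the grip may slacken for a moment while it holds something.
It also fails if it takes over 210 s, if anything falls off the work surface, if the arm or the gripper's body presses on something with over 40 N, if the wrist force passes 120 N, or if a joint passes its speed limit or range.

ROBOT

A 6-joint arm with a two-finger parallel gripper is mounted at the origin on the work surface. World frame = base frame: x ahead of the robot, y to its left, z up, the work surface at z = 0. Lengths are in m, angles in degrees, forces in N, time in s.
With the tool pointing down it reaches from about 0.25 to 0.725 m from the base axis. Payload 9.7 kg.
Tool frame: the origin (TCP) lies at the very end of the fingers, on their centre line; the grasp point (between the pads) lies 19 mm behind it; z points along the fingers, y is the line along which they close (so a half turn about z gives the same grasp; the last joint's range is limited). The gripper opens to 85 mm and grips with 20 to 120 N. Pads are 22 mm wide; open, the fingers measure 114 mm over their backs; the gripper's body (76 mm by 85 mm) begins 54 mm behind the grasp point. The pads swing forward as they close: fully open they stand 13 mm farther back than shut.
Start: joints at [-68.64, 4.979, 10.078, 95.1, 0, 90], TCP at [0.2, -0.512, 0.201] pointing down, gripper open.
Joint ranges: [-179.16, 179.16], [-48.56, 103.87], [-65.8, 70.77], [-126.05, 130.52], [-82.76, 87.17], [-180, 180]. Speed limits (degrees/s): [127.2, 127.2, 147.25, 180, 180, 180].

INTERFACE

Orientations are given as [roll, pitch, yaw] about the fixed x, y, z axes, in that order (R = Rz(yaw) Ry(pitch) Rx(roll)).
In Python, from workcell import bot gives the robot as it stands.
- The arm moves only by the tool arm_command, never from a script. Its argument "series" is a list of rows, each a list of 4 numbers: the shift along the tool's x, y, z in m, then the turn about the tool's z in rad. A call has exactly 5 rows; each row is the pose to reach, as a shift and turn from the pose commanded when the call began, along the tool's axes at that moment; what a row does not reach only later rows make up. A row lasts 1/10 s, in which the tool goes at most 50 mm and 8.59 degrees, less where a joint would pass 70% of its speed; a pose out of reach is approached as far as the arm can. A call with a gripper value outside its range is refused whole. "hand" is the finger opening in m, from 0 to 0.0854, set as the call begins (left out, the last holds). The fingers move at their own pace and stop on an object; "grip_force" is the grip in N (left out, the last holds). Time passes only in rows, so rows that repeat a pose let the fingers close, or fill a call up. It gives the time, the measured TCP pose, the force, the opening and the grip force at its end, in the units of the state.
- bot.get_obs(): the state, without advancing time (a new reading comes with each control period).
- bot.camera(name): name is "scene" or "side" or "wrist"; returns a dict with "color" (480x640x3 uint8, blue, green, red), "camera_matrix" (3x3 intrinsics, pixels), "dist_coeffs" ([k1, k2, p1, p2, k3] as OpenCV has them; the pictures are not rectified), "xyz" and "orientation" of the camera in the world; the wrist camera has in their place "T_tool_cam" (4x4, takes a point from camera to tool coordinates, whose origin is the TCP and whose axes are the flange's). Camera axes: x right, y up, looking along -z (the intrinsics and any distortion apply to the point x, -y, -z); pixel columns grow to the right and rows downward; lengths in m; the calibration is good to about 2 mm. A picture is of the moment at which its call begins: read the wrist's pose just before it. There is no depth.
- bot.job_done(): hands the job in; it is judged then, once.
Trained networks look in the newest picture that a camera, given by its name, has taken for a name from the list of things; names that differ only in an ending like _2 or _b are one class to them, and where a whole thing is asked for, a point or a joint stands for the part that bears it (a point fixed in the world has none). Each returns a list of dicts, best first, with "confidence" (0 to 1); they miss things now and then, are a little off and sometimes report something else, mostly with a low value. They report only what shows in the picture. A call takes as long as a camera call. They do not tell look-alikes from the thing itself.
- bot.find_in(camera, target): "location" ([column, row] in pixels, amid what is visible of it).
- bot.mark_of(camera, target): "location" ([column, row] in pixels: a listed point, or the origin of a listed thing).
The state is a dict: "time": time; "q": joint angles; "qd": joint speeds; "joint_efforts": joint torques, N m; "ee_pos": TCP position; "tcp_rot": TCP orientation; "wrist_force": force on the tool from outside, world axes, zero at the start; "torque": the same for the moment, N m; "opening": finger opening in m; "grasp_force": force on a finger pad.
Only numpy, scipy, OpenCV 4.12 (cv2) and the standard library are available. Lean on these libraries where they do the work, as an engineer would, in place of code of your own. Each camera call takes 0.05 s, during which the arm holds its last target. There are 200 camera calls.

## Working session

There is one attempt and no reset: what is moved stays moved. The work goes in short steps, Python scripts to look and compute and a tool call to move; the robot and the scene stay as the last step left them, time stands still between calls to the robot, and variables do not carry over. Pictures are saved under pics/ and viewed, at most 14 in all, crops included, and the job is handed in when it is done.

Besides the shell and the picture viewer there is one more tool, called after ">>>" by a JSON object that holds its "fn" and its "kwargs", one argument or row to a line. arm_command: Moves the arm, as the interface text tells. Its arguments: {"type":"object","properties":{"series":{"type":"array"},"hand":{"type":"number"},"grip_force":{"type":"number"}},"required":["series"]}

```bash
mkdir -p pics; ls; python3 - <<'E'
from workcell import bot
import cv2
o=bot.get_obs();print(o['time'],o['ee_pos'],o['tcp_rot'],o['opening'])
for c in ('scene','side'):
    d=bot.camera(c);cv2.imwrite(f'pics/{c}0.png',d['color']);print(c,d['xyz'],d['orientation'],d['camera_matrix'],d['dist_coeffs'])
    for n in ['stand','stand_top','left_arm_knob','right_arm_knob','left_arm_pin','right_arm_pin','board','roll1','roll2','roll3','roll4','roll5','cap','spray_can','tape_gun','core']:
        print(n,[([round(x) for x in r['location']],round(r['confidence'],2)) for r in bot.mark_of(c,n)][:3])
d=bot.camera('wrist');print(d['T_tool_cam'],d['camera_matrix'],d['dist_coeffs'])
E
```

```text
pics
0.0 [ 0.20024148 -0.51195585  0.20066647] [-1.79922094e+02 -1.71127567e-03  2.13603523e+01] 0.08530148857367748
scene [ 1.18742914 -0.65103739  1.04246191] [43.66215806 -0.36456152 42.22132432] [[468.77847262   0.         320.54181839]
 [  0.         468.77847262 241.23184333]
 [  0.           0.           1.        ]] [-0.11999443  0.          0.          0.          0.        ]
stand [([351, 226], 0.85), ([175, 331], 0.61)]
stand_top [([347, 203], 0.88)]
left_arm_knob [([388, 201], 0.7)]
right_arm_knob [([214, 303], 0.72), ([361, 226], 0.68)]
left_arm_pin [([355, 204], 0.82)]
right_arm_pin [([346, 215], 0.81)]
board [([260, 270], 0.64)]
roll1 [([281, 390], 0.97), ([209, 370], 0.94), ([213, 306], 0.93)]
roll2 [([281, 390], 0.97), ([209, 370], 0.94), ([213, 306], 0.93)]
roll3 [([281, 390], 0.97), ([209, 370], 0.94), ([213, 306], 0.93)]
roll4 [([281, 390], 0.97), ([209, 370], 0.94), ([213, 306], 0.93)]
roll5 [([281, 390], 0.97), ([209, 370], 0.94), ([213, 306], 0.93)]
cap [([256, 325], 0.71), ([346, 215], 0.5), ([351, 204], 0.3)]
spray_can [([367, 180], 0.85)]
tape_gun [([388, 29
[... 872 characters left out ...]
0.81), ([283, 381], 0.74)]
roll5 [([358, 357], 0.9), ([350, 300], 0.81), ([283, 381], 0.74)]
cap [([353, 360], 0.6)]
spray_can [([242, 191], 0.83), ([355, 356], 0.66)]
tape_gun [([392, 245], 0.88), ([284, 200], 0.73)]
core [([300, 184], 0.9)]
[[-1.52380412e-04  9.65804271e-01  2.59272225e-01  6.64930996e-02]
 [ 9.99999100e-01 -1.98341011e-04  1.32655502e-03 -1.16509923e-03]
 [ 1.33261682e-03  2.59272194e-01 -9.65803372e-01 -1.73654749e-01]
 [ 0.00000000e+00  0.00000000e+00  0.00000000e+00  1.00000000e+00]] [[407.57079771   0.         321.23110479]
 [  0.         407.57079771 237.22433657]
 [  0.           0.           1.        ]] [-0.02520185  0.          0.          0.          0.        ]
```

View pics/scene0.png

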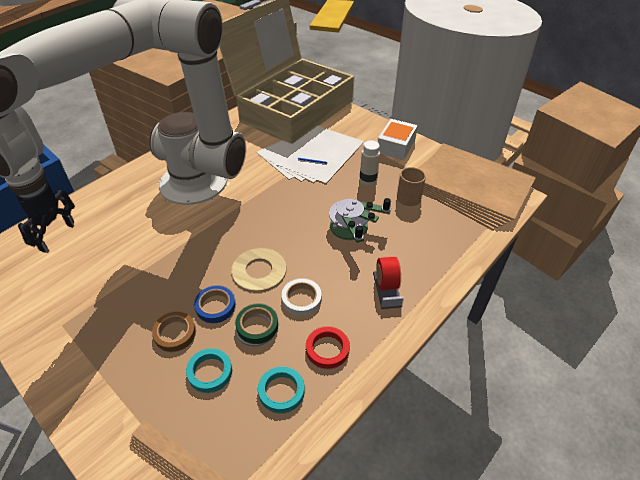

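View pics/side0.png

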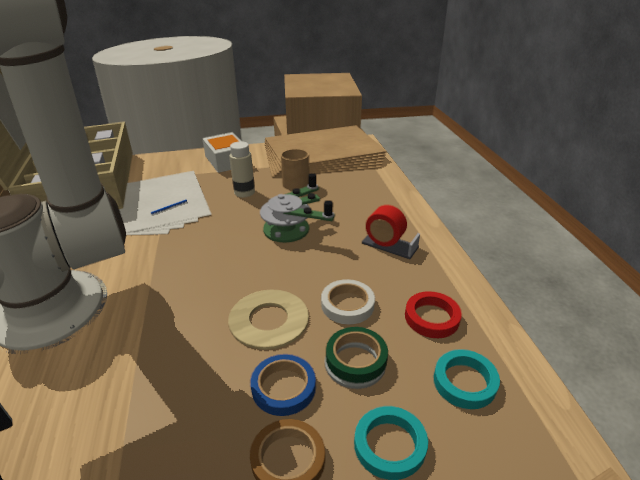

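The scene has brown (173,330), blue (215,303), white (301,295) and dark green (257,323, on the grey disc). There is no ochre roll. The red and turquoise rings are look-alikes. The stand is at about (347,215) with its arms folded, and the knobs are at (387,203) and (359,232).

```bash
cat > h.py <<'E'
import numpy as np, cv2
from scipy.spatial.transform import Rotation as R
from workcell import bot
def cam(c):
    o=bot.get_obs(); d=bot.camera(c)
    if c=='wrist':
        T=np.eye(4);T[:3,:3]=R.from_euler('xyz',o['tcp_rot'],degrees=True).as_matrix();T[:3,3]=o['ee_pos'];T=T@d['T_tool_cam']
    else:
        T=np.eye(4);T[:3,:3]=R.from_euler('xyz',d['orientation'],degrees=True).as_matrix();T[:3,3]=d['xyz']
    d['T']=T;return d
def ray(d,uv):
    p=cv2.undistortPoints(np.array(uv,float).reshape(-1,1,2),np.array(d['camera_matrix']),np.array(d['dist_coeffs'])).reshape(-1,2)
    v=np.c_[p[:,0],-p[:,1],-np.ones(len(p))]@d['T'][:3,:3].T
    return d['T'][:3,3],v
def at_z(d,uv,z):
    o,v=ray(d,uv);return (o+v*((z-o[2])/v[:,2])[:,None])[:,:2]
def tri(d1,u1,d2,u2):
    o1,v1=ray(d1,u1);o2,v2=ray(d2,u2);v1=v1[0];v2=v2[0]
    A=np.c_[v1,-v2];t=np.linalg.lstsq(A,o2-o1,rcond=None)[0]
    a=o1+v1*t[0];b=o2+v2*t[1];return (a+b)/2,np.linalg.norm(a-b)
def proj(d,P):
    P=np.atleast_2d(P);q=(P-d['T'][:3,3])@d['T'][:3,:3];q=q*[1,-1,-1]
    return cv2.projectPoints(q,np.zeros(3),np.zeros(3),np.array(d['camera_matrix']),np.array(d['dist_coeffs']))[0].reshape(-1,2)
E
cat > m0.py <<'E'
from h import *
ds={c:cam(c) for c in('scene','side')}
def near(c,n,uv):
    L=bot.mark_of(c,n); L=[r for r in L if np.hypot(*(np.array(r['location'])-uv))<25]
    return L[0]['location'] if L else None
items=[('stand_top',(347,203),(287,201),.086),('left_arm_knob',(388,201),(314,175),.115),('right_arm_knob',(361,226),(327,203),.115),('left_arm_pin',(355,204),(280,202),.07),('right_arm_pin',(346,215),(290,211),.07),
('board',(260,270),(266,317),.0045),('roll1',(173,330),(287,455),.0125),('roll3',(215,303),(283,381),.0125),('roll2',(301,295),(348,300),.0125),('roll5',(257,323),(356,355),.0225),('tape_gun',(390,290),(392,245),0),('core',(404,205),(300,184),0),('spray_can',(367,180),(242,191),0)]
for n,a,b,z in items:
    p=[near(c,n,np.array(u)) for c,u in(('scene',a),('side',b))]
    print(n,*[np.round(at_z(ds[c],q,z)[0],4) if q is not None else None for c,q in zip(('scene','side'),p)], np.round(tri(ds['scene'],p[0],ds['side'],p[1])[0],3) if None not in p else '')
E
python3 m0.py
```

```text
stand_top [0.5408 0.2012] [0.5471 0.2038] [0.546 0.195 0.092]
left_arm_knob [0.6339 0.2734] [0.6315 0.2811] [0.632 0.276 0.115]
right_arm_knob [0.6388 0.1343] [0.6427 0.1244] [0.642 0.13  0.115]
left_arm_pin [0.5351 0.2297] [0.5393 0.2441] [0.539 0.224 0.079]
right_arm_pin [0.5423 0.1683] [0.5532 0.1827] [0.551 0.157 0.084]
board [ 0.4722 -0.1281] [ 0.4693 -0.115 ] [ 0.471 -0.126  0.009]
roll1 [ 0.4669 -0.4114] None 
roll3 [ 0.4778 -0.2878] None 
roll2 [ 0.6459 -0.1094] [ 0.64  -0.105] [ 0.642 -0.105  0.009]
roll5 None [ 0.6186 -0.2622] 
tape_gun [0.7935 0.0885] [0.7947 0.0755] [ 0.796  0.085 -0.002]
core [0.5998 0.4363] None 
spray_can [0.4557 0.4174] [0.4524 0.4028] [ 0.451  0.425 -0.01 ]
```

>>> {"fn": "arm_command", "kwargs": {
  "series": [
    [0.04,-0.013,-0.01,0.0746],
    [0.08,-0.026,-0.02,0.149],
    [0.12,-0.038,-0.03,0.2237],
    [0.16,-0.051,-0.04,0.298],
    [0.197,-0.064,-0.05,0.3728]
  ],
  "hand": 0.03,
  "grip_force": 60
}}

```text
time: 3.65
ee_pos: [0.3617, -0.3796, 0.2519]
tcp_rot: [180.0, -0.0, -0.2]
wrist_force: [1.2, -0.6, -0.3]
opening: 0.03
grasp_force: 0.0
```

>>> {"fn": "arm_command", "kwargs": {
  "series": [
    [0.03,-0.025,-0.01,0],
    [0.065,-0.055,-0.02,0],
    [0.1,-0.085,-0.03,0],
    [0.135,-0.11,-0.04,0],
    [0.16,-0.131,-0.05,0]
  ]
}}

```text
time: 4.15
ee_pos: [0.5222, -0.2481, 0.3015]
tcp_rot: [-180.0, -0.0, 0.1]
wrist_force: [-0.1, -0.5, -0.7]
opening: 0.03
grasp_force: 0.0
```

```bash
cat > w.py <<'E'
import sys
from h import *
o=bot.get_obs();print(o['time'],np.round(o['ee_pos'],4),np.round(o['tcp_rot'],2),np.round(o['q'],1),round(o['opening'],4),round(o['grasp_force'],1) if np.isscalar(o['grasp_force']) else o['grasp_force'],np.round(o['wrist_force'],1))
d=cam('wrist')
if len(sys.argv)>1: cv2.imwrite(f'pics/{sys.argv[1]}.png',d['color'])
for a in sys.argv[2:]:
    n,z=a.split(':')
    print(n,[(np.round(r['location']).astype(int).tolist(),np.round(at_z(d,r['location'],float(z))[0],4).tolist(),round(r['confidence'],2)) for r in bot.mark_of('wrist',n) if r['confidence']>.3])
E
python3 w.py w1 board:.0045 roll1:.0125 roll5:.0225 cap:.005
```

```text
4.15 [ 0.5222 -0.2481  0.3015] [-1.7999e+02 -1.0000e-02  7.0000e-02] [-25.4  13.   30.6 107.6   0.  154.5] 0.03 0.0 [-0.1 -0.5 -0.7]
board []
roll1 []
roll5 []
cap []
```

View pics/w1.png

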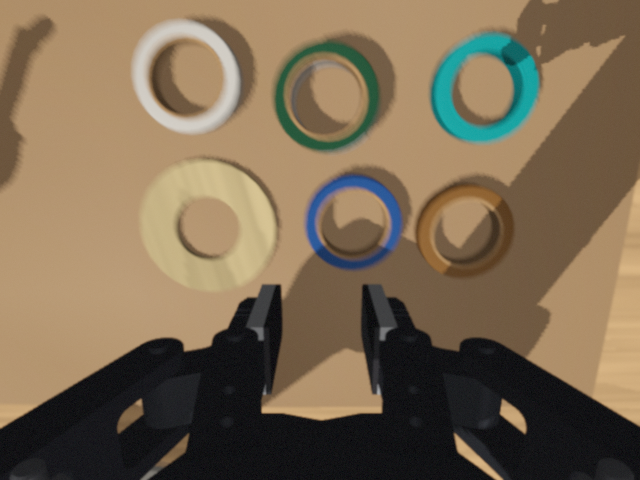

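The wrist view shows white (187,77), green (327,95), turquoise (485,88), board (209,225), blue (354,222) and brown (465,230). It is slightly blurred by motion, so I'll retake it now the arm is still.

```bash
python3 w.py w2 board:.0045 roll1:.0125 roll5:.0225 cap:.005
```

```text
4.4 [ 0.5203 -0.25    0.3011] [1.8e+02 3.0e-02 2.0e-02] [-25.7  12.9  30.4 107.6  -0.  154.3] 0.0302 0.0 [-0.6  0.4 -0.5]
board []
roll1 []
roll5 []
cap []
```

```bash
cat > seg.py <<'E'
from h import *
C={'brown':((8,110,40),(20,255,160)),'blue':((105,120,40),(125,255,255)),'green':((55,80,20),(80,255,120)),'white':((0,0,150),(180,40,255)),'board':((15,50,150),(30,140,255))}
def seg(d,name,z,diam=.11,show=True):
    hsv=cv2.cvtColor(d['color'],cv2.COLOR_BGR2HSV)
    m=cv2.inRange(hsv,C[name][0],C[name][1]);m=cv2.morphologyEx(m,cv2.MORPH_OPEN,np.ones((3,3)))
    out=[]
    for c in cv2.findContours(m,cv2.RETR_EXTERNAL,cv2.CHAIN_APPROX_NONE)[0]:
        if cv2.contourArea(c)<800: continue
        w=at_z(d,c.reshape(-1,2),z).astype(np.float32)
        (cx,cy),r=cv2.minEnclosingCircle(cv2.convexHull(w)*1000)
        if abs(2*r/1000-diam)<.03: out.append((round(cx/1000,4),round(cy/1000,4),round(2*r/1000,3)))
    return out
E
python3 - <<'E'
from seg import *
d=cam('wrist')
for n,uv in dict(brown=(428,231),blue=(311,222),green=(285,95),white=(143,77),board=(160,225),mat=(50,300)).items():
    h=cv2.cvtColor(d['color'],cv2.COLOR_BGR2HSV);print(n,h[uv[1],uv[0]])
for n,z,D in(('brown',.0125,.11),('blue',.0125,.11),('green',.0225,.11),('white',.0125,.11),('board',.006,.16)):print(n,seg(d,n,z,D))
for n in('board','roll1','cap'):print(n,bot.find_in('wrist',n)[:4])
E
```

```text
brown [ 15 157 148]
blue [108 180 154]
green [ 22  98 133]
white [ 18  16 209]
board [ 22  82 199]
mat [ 17  94 185]
brown [(0.4688, -0.4161, 0.121)]
blue [(0.4786, -0.2853, 0.112)]
green [(0.6165, -0.2535, 0.111)]
white [(0.637, -0.1035, 0.113)]
board [(0.24, -0.2481, 0.169)]
board [{'location': [218.6, 198.7], 'confidence': 0.62}]
roll1 [{'location': [157.4, 77.4], 'confidence': 0.97}, {'location': [484.1, 240.8], 'confidence': 0.83}, {'location': [324.9, 62.6], 'confidence': 0.67}, {'location': [367.5, 246.1], 'confidence': 0.62}]
cap [{'location': [300.8, 78.5], 'confidence': 0.66}]
```

>>> {"fn": "arm_command", "kwargs": {
  "series": [
    [0,-0.03,0,-0.14],
    [0,-0.06,0,-0.28],
    [0,-0.09,0,-0.42],
    [0,-0.12,0,-0.56],
    [0,-0.15,0,-0.7]
  ]
}}

```text
time: 5.35
ee_pos: [0.5203, -0.0988, 0.3015]
tcp_rot: [180.0, -0.0, 40.4]
wrist_force: [0.0, -0.2, 0.3]
opening: 0.0299
grasp_force: 0.0
```

>>> {"fn": "arm_command", "kwargs": {
  "series": [
    [0.0193,-0.023,0,-0.14],
    [0.0386,-0.046,0,-0.28],
    [0.058,-0.069,0,-0.42],
    [0.0773,-0.0918,0,-0.56],
    [0.0966,-0.1147,0,-0.7]
  ]
}}

```text
time: 5.85
ee_pos: [0.5203, 0.0512, 0.3015]
tcp_rot: [180.0, -0.0, 80.5]
wrist_force: [0.6, 0.6, -1.0]
opening: 0.0305
grasp_force: 0.0
```

>>> {"fn": "arm_command", "kwargs": {
  "series": [
    [0.03,-0.005,0,-0.14],
    [0.06,-0.01,0,-0.28],
    [0.09,-0.015,0,-0.42],
    [0.12,-0.02,0,-0.56],
    [0.1478,-0.0255,0,-0.7]
  ]
}}

```text
time: 6.35
ee_pos: [0.5203, 0.2013, 0.3014]
tcp_rot: [180.0, 0.0, 120.7]
wrist_force: [0.6, -0.3, -0.7]
opening: 0.03
grasp_force: 0.0
```

>>> {"fn": "arm_command", "kwargs": {
  "series": [
    [-0.003,0.005,0.006,-0.14],
    [-0.006,0.01,0.012,-0.28],
    [-0.009,0.015,0.018,-0.42],
    [-0.012,0.02,0.024,-0.56],
    [-0.0151,0.0259,0.03,-0.7]
  ]
}}

```text
time: 6.85
ee_pos: [0.5506, 0.2, 0.2712]
tcp_rot: [180.0, 0.0, 160.8]
wrist_force: [0.2, -0.0, -0.0]
opening: 0.0299
grasp_force: 0.0
```

>>> {"fn": "arm_command", "kwargs": {
  "series": [
    [0,0,0,-0.14],
    [0,0,0,-0.28],
    [0,0,0,-0.3416],
    [0,0,0,-0.3416],
    [0,0,0,-0.3416]
  ]
}}

```text
time: 7.35
ee_pos: [0.5505, 0.2, 0.2714]
tcp_rot: [-180.0, 0.0, 179.9]
wrist_force: [-0.5, -1.1, 0.7]
opening: 0.03
grasp_force: 0.0
```

```bash
python3 w.py w3 stand_top:.086 left_arm_knob:.115 right_arm_knob:.115 left_arm_pin:.079 right_arm_pin:.079 stand:0
```

```text
7.35 [0.5505 0.2    0.2714] [-180.      0.    179.87] [ 20.   12.5  26.5 104.   -0.   20.1] 0.03 0.0 [-0.5 -1.1  0.7]
stand_top [([317, 200], [0.5472, 0.1984], 0.57)]
left_arm_knob [([401, 303], [0.6338, 0.2718], 0.71), ([318, 190], [0.5338, 0.1995], 0.39)]
right_arm_knob [([237, 311], [0.6408, 0.127], 0.93), ([317, 188], [0.5321, 0.1988], 0.58)]
left_arm_pin [([401, 301], [0.6482, 0.279], 0.53)]
right_arm_pin [([284, 206], [0.5535, 0.1679], 0.75)]
stand []
```

View pics/w3.png

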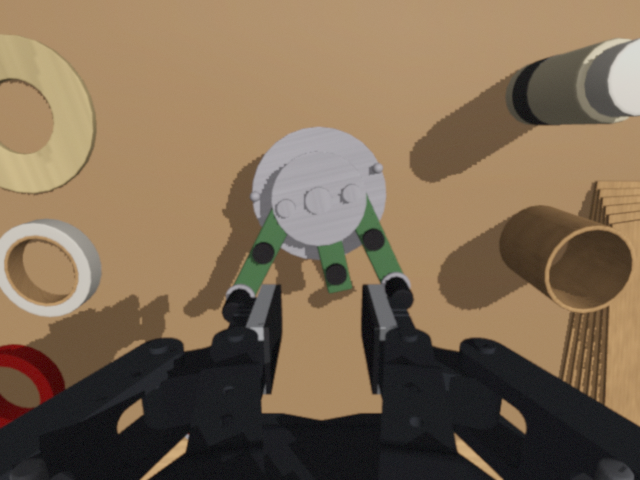

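The hub centre is at (318,200), the pins at (352,193) and (286,208), the fixed arm's pad at (335,273), and the knobs are near (399,295) and (239,302).

```bash
python3 - <<'E'
from h import *
d=cam('wrist')
hsv=cv2.cvtColor(d['color'],cv2.COLOR_BGR2HSV)
hub,pl,pr,pad,padl,padr,kl,kr=[at_z(d,[u],z)[0] for u,z in [((318,200),.083),((352,193),.083),((286,208),.083),((335,273),.086),((373,239),.086),((263,253),.086),((401,303),.115),((237,311),.115)]]
for n,p in zip('hub pl pr pad padl padr kl kr'.split(),(hub,pl,pr,pad,padl,padr,kl,kr)):print(n,p.round(4))
print('dist pins',np.linalg.norm(pl-pr),'hub-pad',np.linalg.norm(pad-hub),'pinknob',np.linalg.norm(kl-pl),np.linalg.norm(kr-pr),'padL',np.linalg.norm(padl-pl),np.linalg.norm(padr-pr))
ang=lambda v:np.degrees(np.arctan2(v[1],v[0]))
print(ang(pl-pr)-90,ang(pad-hub),ang(kl-pl)-10,ang(kr-pr)+10,ang(padl-pl)-10,ang(padr-pr)+10)
# least squares fit of stand pose
from scipy.optimize import least_squares
def model(p):
    s=p[2];r=lambda a,L:L*np.array([np.cos(a),np.sin(a)])
    c=p[:2];PL=c+r(s+np.pi/2,.03);PR=c-r(s+np.pi/2,.03);t=np.radians(10)
    return [c,PL,PR,c+r(s,.072),PL+r(s+t,.048),PR+r(s-t,.048)]
f=least_squares(lambda p:(np.array(model(p))-np.array([hub,pl,pr,pad,padl,padr])).ravel(),[.547,.2,0])
print(f.x,np.degrees(f.x[2]),np.round(f.fun.reshape(-1,2)*1000,1))
c=f.x[:2];s=f.x[2];r=lambda a,L:L*np.array([np.cos(a),np.sin(a)])
for sg,n in((1,'L'),(-1,'R')):
    P=c+sg*r(s+np.pi/2,.03)
    print(n,'pin',P,'knob0',P+r(s+sg*np.radians(10),.1),'end',P+r(s+sg*(np.radians(10)+2),.1))
E
```

```text
hub [0.5479 0.1991]
pl [0.5416 0.2295]
pr [0.5551 0.1702]
pad [0.6163 0.2148]
padl [0.5834 0.2493]
padr [0.5967 0.1483]
kl [0.6337 0.2719]
kr [0.6412 0.1276]
dist pins 0.060847993379934275 hub-pad 0.07019093985268295 pinknob 0.10147808201165527 0.09607821852824114 padL 0.04625888074188365 0.04696267107150931
12.895029560684577 12.943713127512607 14.715450601425616 -16.340227347849815 15.283414217183594 -17.81553263793307
[0.54604576 0.19771543 0.15015995] 8.603531382925123 [[-1.8 -1.4]
 [-0.  -2.1]
 [-4.6 -2.2]
 [ 1.  -6.3]
 [ 3.7 -6.6]
 [ 1.8 18.6]]
L pin [0.54155787 0.22737784] knob0 [0.63633275 0.25927962] end [0.47310941 0.30028057]
R pin [0.55053365 0.16805301] knob0 [0.65050395 0.16561596] end [0.50671532 0.07816445]
```

```bash
cat > plan.py <<'E'
from h import *
def plan(wps,start=None):
    """wps: (x,y,z,yawdeg,[mm/row]); prints calls of 5 rows in the tool frame at call start"""
    if start is None:
        o=bot.get_obs();start=(*o['ee_pos'],o['tcp_rot'][2]%360)
        print('t',round(o['time'],2),'from',np.round(start,4),'open',round(o['opening'],4))
    cur=np.array(start[:4],float);rows=[]
    for w in wps:
        t=np.array(w[:4],float);v=w[4]/1000 if len(w)>4 else .045
        n=int(max(1,np.ceil(np.linalg.norm(t[:3]-cur[:3])/v-1e-6),np.ceil(abs(t[3]-cur[3])/8.4-1e-6)))
        rows+=[cur+(t-cur)*k/n for k in range(1,n+1)];cur=t
    while len(rows)%5: rows.append(rows[-1])
    c=np.array(start[:4],float)
    for i in range(0,len(rows),5):
        y=np.radians(c[3]);ax=np.array([np.cos(y),np.sin(y)]);ay=np.array([np.sin(y),-np.cos(y)])
        print([[round(float(v),4) for v in((r-c)[:2]@ax,(r-c)[:2]@ay,c[2]-r[2],-np.radians(r[3]-c[3]))] for r in rows[i:i+5]]);c=rows[i+4]
E
python3 - <<'E'
from plan import *
P=np.array([.5413,.2282]);a0,a1=24.7,139
K=lambda a,L=.1:P+L*np.array([np.cos(np.radians(a)),np.sin(np.radians(a))])
k=K(a0)
plan([(*k,.2,180+a0),(*k,.088,180+a0,40)])
print('--arc')
n=20
plan([(*K(a0+(a1-a0)*i/n),.088,180+a0+(a1-a0)*i/n) for i in range(1,n+1)],start=(*k,.088,180+a0))
E
```

```text
t 7.75 from [  0.5504   0.2001   0.2714 179.9826] open 0.0298
[[-0.0272, 0.0233, 0.0238, -0.1438], [-0.0545, 0.0466, 0.0476, -0.2876], [-0.0817, 0.0699, 0.0714, -0.4314], [-0.0817, 0.0699, 0.1087, -0.4314], [-0.0817, 0.0699, 0.146, -0.4314]]
[[0.0, 0.0, 0.0373, -0.0], [0.0, 0.0, 0.0373, -0.0], [0.0, 0.0, 0.0373, -0.0], [0.0, 0.0, 0.0373, -0.0], [0.0, 0.0, 0.0373, -0.0]]
--arc
[[0.0005, 0.01, 0.0, -0.0997], [0.002, 0.0198, 0.0, -0.1995], [0.0044, 0.0295, 0.0, -0.2992], [0.0079, 0.0388, 0.0, -0.399], [0.0122, 0.0478, 0.0, -0.4987]]
[[0.0005, 0.01, 0.0, -0.0997], [0.002, 0.0198, 0.0, -0.1995], [0.0044, 0.0295, 0.0, -0.2992], [0.0079, 0.0388, 0.0, -0.399], [0.0122, 0.0478, 0.0, -0.4987]]
[[0.0005, 0.01, 0.0, -0.0997], [0.002, 0.0198, 0.0, -0.1995], [0.0044, 0.0295, 0.0, -0.2992], [0.0079, 0.0388, 0.0, -0.399], [0.0122, 0.0478, 0.0, -0.4987]]
[[0.0005, 0.01, 0.0, -0.0997], [0.002, 0.0198, 0.0, -0.1995], [0.0044, 0.0295, 0.0, -0.2992], [0.0079, 0.0388, 0.0, -0.399], [0.0122, 0.0478, 0.0, -0.4987]]
```

>>> {"fn": "arm_command", "kwargs": {
  "series": [
    [-0.0272,0.0233,0.0238,-0.1438],
    [-0.0545,0.0466,0.0476,-0.2876],
    [-0.0817,0.0699,0.0714,-0.4314],
    [-0.0817,0.0699,0.1087,-0.4314],
    [-0.0817,0.0699,0.146,-0.4314]
  ],
  "hand": 0.05,
  "grip_force": 40
}}

```text
time: 8.25
ee_pos: [0.6328, 0.2709, 0.1226]
tcp_rot: [180.0, -0.1, -155.2]
wrist_force: [0.9, 0.3, -0.1]
opening: 0.0499
grasp_force: 0.0
```

>>> {"fn": "arm_command", "kwargs": {
  "series": [
    [0,0,0.02,0],
    [0,0,0.0373,0],
    [0,0,0.0373,0],
    [0,0,0.0373,0],
    [0,0,0.0373,0]
  ]
}}

```text
time: 8.75
ee_pos: [0.6327, 0.2703, 0.0897]
tcp_rot: [-180.0, 0.1, -155.3]
wrist_force: [0.1, 0.8, -0.2]
opening: 0.0501
grasp_force: 0.0
```

>>> {"fn": "arm_command", "kwargs": {
  "series": [
    [0,0,0,0],
    [0,0,0,0],
    [0,0,0,0],
    [0,0,0,0],
    [0,0,0,0]
  ],
  "hand": 0.028
}}

```text
time: 9.25
ee_pos: [0.6322, 0.27, 0.0881]
tcp_rot: [180.0, 0.0, -155.3]
wrist_force: [0.1, -0.5, -0.5]
opening: 0.028
grasp_force: 0.0
```

```bash
python3 - <<'E'
from h import *
o=bot.get_obs();print(o['ee_pos'],o['tcp_rot'],o['opening'],o['wrist_force'])
d=cam('side');p=proj(d,o['ee_pos'])[0];x,y=np.clip(p.astype(int)-[110,110],0,400)
cv2.imwrite('pics/s1.png',cv2.resize(d['color'][y:y+220,x:x+290],None,fx=2,fy=2));print(p,x,y)
E
```

```text
[0.63216818 0.27001647 0.08812378] [ 1.79998613e+02  2.18661160e-03 -1.55283265e+02] 0.0279677874932882 [ 0.10434149 -0.46718003 -0.45027585]
[312.13197724 183.46534254] 202 73
```

View pics/s1.png

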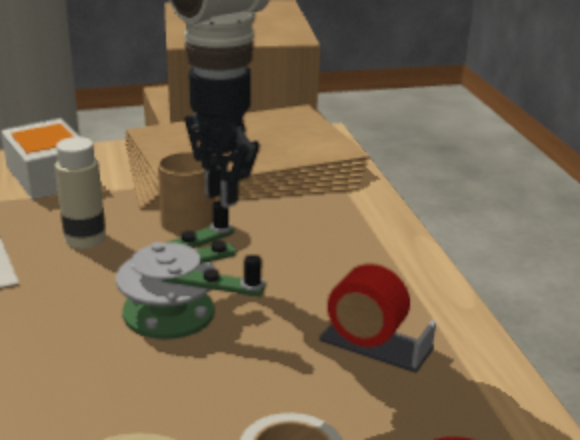

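The fingers straddle the left knob at crop pixel (222,215), so I'll run the arc.

>>> {"fn": "arm_command", "kwargs": {
  "series": [
    [0.0005,0.01,0.0,-0.0997],
    [0.002,0.0198,0.0,-0.1995],
    [0.0044,0.0295,0.0,-0.2992],
    [0.0079,0.0388,0.0,-0.399],
    [0.0122,0.0478,0.0,-0.4987]
  ]
}}

```text
time: 9.8
ee_pos: [0.6008, 0.3086, 0.088]
tcp_rot: [180.0, -0.0, -126.5]
wrist_force: [0.4, -0.2, -0.1]
opening: 0.0281
grasp_force: 0.0
```

>>> {"fn": "arm_command", "kwargs": {
  "series": [
    [0.0005,0.01,0.0,-0.0997],
    [0.002,0.0198,0.0,-0.1995],
    [0.0044,0.0295,0.0,-0.2992],
    [0.0079,0.0388,0.0,-0.399],
    [0.0122,0.0478,0.0,-0.4987]
  ]
}}

```text
time: 10.3
ee_pos: [0.5551, 0.3273, 0.0881]
tcp_rot: [-180.0, 0.0, -97.9]
wrist_force: [-0.3, -0.3, -0.1]
opening: 0.0278
grasp_force: 0.0
```

>>> {"fn": "arm_command", "kwargs": {
  "series": [
    [0.0005,0.01,0.0,-0.0997],
    [0.002,0.0198,0.0,-0.1995],
    [0.0044,0.0295,0.0,-0.2992],
    [0.0079,0.0388,0.0,-0.399],
    [0.0122,0.0478,0.0,-0.4987]
  ]
}}

```text
time: 10.8
ee_pos: [0.506, 0.3218, 0.0881]
tcp_rot: [-180.0, 0.0, -69.3]
wrist_force: [0.5, 0.2, 0.7]
opening: 0.0281
grasp_force: 0.0
```

>>> {"fn": "arm_command", "kwargs": {
  "series": [
    [0.0005,0.01,0.0,-0.0997],
    [0.002,0.0198,0.0,-0.1995],
    [0.0044,0.0295,0.0,-0.2992],
    [0.0079,0.0388,0.0,-0.399],
    [0.0122,0.0478,0.0,-0.4987]
  ]
}}

```text
time: 11.3
ee_pos: [0.4655, 0.2935, 0.0882]
tcp_rot: [-180.0, 0.0, -40.7]
wrist_force: [-0.1, 0.2, -0.1]
opening: 0.0279
grasp_force: 0.0
```

>>> {"fn": "arm_command", "kwargs": {
  "series": [
    [0,0,0,0],
    [0,0,0,0],
    [0,0,0,0],
    [0,0,0,0],
    [0,0,0,0]
  ]
}}

```text
time: 11.8
ee_pos: [0.466, 0.2938, 0.0879]
tcp_rot: [180.0, 0.0, -41.0]
wrist_force: [-0.8, 1.0, 1.0]
opening: 0.0281
grasp_force: 0.0
```

>>> {"fn": "arm_command", "kwargs": {
  "series": [
    [0,0,0,0],
    [0,0,0,0],
    [0,0,-0.03,0],
    [0,0,-0.06,0],
    [0,0,-0.08,0]
  ],
  "hand": 0.05
}}

```text
time: 12.3
ee_pos: [0.4662, 0.2939, 0.1702]
tcp_rot: [-179.9, -0.0, -41.0]
wrist_force: [0.1, 1.0, -0.1]
opening: 0.05
grasp_force: 0.0
```

```bash
python3 - <<'E'
from plan import *
P=np.array([.5547,.1698]);a0,a1=-26.3,-113.2
K=lambda a,L=.1:P+L*np.array([np.cos(np.radians(a)),np.sin(np.radians(a))])
k=K(a0)
plan([(.48,.25,.2,280),(*k,.2,180+a0),(*k,.088,180+a0,40)])
print('--arc')
n=15
plan([(*K(a0+(a1-a0)*i/n),.088,180+a0+(a1-a0)*i/n) for i in range(1,n+1)],start=(*k,.088,180+a0))
E
python3 - <<'E'
import sys;sys.path.insert(0,'.')
from h import *
ds=[cam('scene'),cam('side')]
for n in('left_arm_knob','right_arm_knob'):
  for c,d in zip(('scene','side'),ds):print(n,c,[(np.round(at_z(d,r['location'],.115)[0],3),round(r['confidence'],2)) for r in bot.mark_of(c,n)])
E
```

```text
t 12.3 from [4.662000e-01 2.939000e-01 1.702000e-01 3.190015e+02] open 0.05
[[0.0078, 0.0048, -0.006, 0.1361], [0.0157, 0.0096, -0.0119, 0.2723], [0.0235, 0.0144, -0.0179, 0.4084], [0.0314, 0.0192, -0.0239, 0.5446], [0.0392, 0.024, -0.0298, 0.6807]]
[[0.0094, -0.0088, 0.0, 0.1378], [0.0189, -0.0175, 0.0, 0.2755], [0.0283, -0.0263, 0.0, 0.4133], [0.0378, -0.0351, 0.0, 0.5511], [0.0472, -0.0438, 0.0, 0.6889]]
[[0.0017, -0.0128, 0.0, 0.1378], [0.0034, -0.0255, 0.0, 0.2755], [0.0052, -0.0383, 0.0, 0.4133], [0.0069, -0.0511, 0.0, 0.5511], [0.0086, -0.0639, 0.0, 0.6889]]
[[-0.0068, -0.011, 0.0, 0.1378], [-0.0136, -0.0219, 0.0, 0.2755], [-0.0204, -0.0329, 0.0, 0.4133], [-0.0272, -0.0438, 0.0, 0.5511], [-0.0339, -0.0548, 0.0, 0.6889]]
[[-0.0122, -0.0041, 0.0, 0.1378], [-0.0122, -0.0041, 0.0373, 0.1378], [-0.0122, -0.0041, 0.0747, 0.1378], [-0.0122, -0.0041, 0.112, 0.1378], [-0.0122, -0.0041, 0.112, 0.1378]]
--arc
[[0.0005, -0.0101, 0.0, 0.1011], [0.002, -0.0201, 0.0, 0.2022], [0.0046, -0.0299, 0.0, 0.3033], [0.0081, -0.0394, 0.0, 0.4045], [0.0125, -0.0484, 0.0, 0.5056]]
[[0.0005, -0.0101, 0.0, 0.1011], [0.002, -0.0201, 0.0, 0.2022], [0.0046, -0.0299, 0.0, 0.3033], [0.0081, -0.0394, 0.0, 0.4045], [0.0125, -0.0484, 0.0, 0.5056]]
[[0.0005, -0.0101, 0.0, 0.1011], [0.002, -0.0201, 0.0, 0.2022], [0.0046, -0.0299, 0.0, 0.3033], [0.0081, -0.0394, 0.0, 0.4045], [0.0125, -0.0484, 0.0, 0.5056]]
left_arm_knob scene [(array([0.632, 0.264]), 0.63)]
left_arm_knob side [(array([0.632, 0.274]), 0.54)]
right_arm_knob scene [(array([0.639, 0.146]), 0.84), (array([0.56 , 0.172]), 0.25)]
right_arm_knob side [(array([0.635, 0.125]), 0.66), (array([0.454, 0.21 ]), 0.65)]
```

```bash
python3 - <<'E'
from h import *
d=cam('side');cv2.imwrite('pics/s2.png',cv2.resize(d['color'][90:290,200:460],None,fx=3,fy=3))
E
```

```text
(no output)
```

View pics/s2.png

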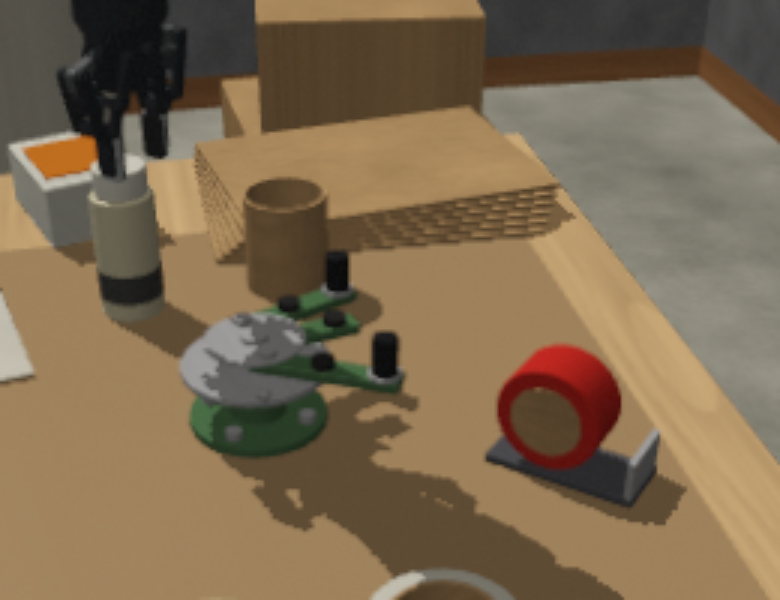

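The left arm did not move: its knob is still at (337,270) in the crop. I'll check where the fingertips really are.

```bash
python3 - <<'E'
from h import *
d=bot.camera('wrist');d['T']=d['T_tool_cam']
print(proj(d,[[0,s*w,z] for z in(0,-.01,-.02,-.03) for w in(.015,.025) for s in(-1,1)]).round().tolist())
o=bot.get_obs();print(o['opening'],o['ee_pos'],o['tcp_rot'])
cv2.imwrite('pics/w4.png',d['color'])
s=cam('side');print(proj(s,o['ee_pos']))
E
```

```text
[[292.0, 276.0], [358.0, 276.0], [270.0, 276.0], [380.0, 276.0], [290.0, 284.0], [360.0, 284.0], [267.0, 284.0], [383.0, 284.0], [288.0, 293.0], [362.0, 293.0], [263.0, 293.0], [387.0, 293.0], [286.0, 303.0], [365.0, 303.0], [260.0, 303.0], [391.0, 303.0]]
0.04980712784487293 [0.46547159 0.2934416  0.16687064] [ 1.79901228e+02  3.43871058e-02 -4.09909336e+01]
[[245.63726568 157.9459285 ]]
```

View pics/w4.png

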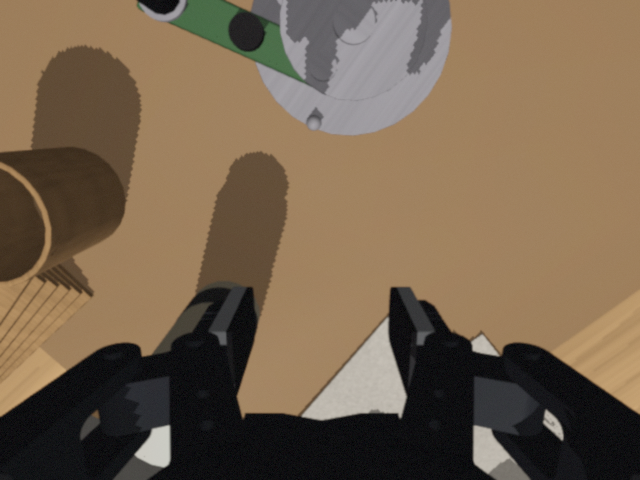

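>>> {"fn": "arm_command", "kwargs": {
  "series": [
    [0.0078,0.0048,-0.006,0.1361],
    [0.0157,0.0096,-0.0119,0.2723],
    [0.0235,0.0144,-0.0179,0.4084],
    [0.0314,0.0192,-0.0239,0.5446],
    [0.0392,0.024,-0.0298,0.6807]
  ]
}}

```text
time: 13.25
ee_pos: [0.4797, 0.2494, 0.1976]
tcp_rot: [180.0, -0.0, -80.3]
wrist_force: [-0.3, -0.2, 0.0]
opening: 0.0498
grasp_force: 0.0
```

>>> {"fn": "arm_command", "kwargs": {
  "series": [
    [0.0094,-0.0088,0.0,0.1378],
    [0.0189,-0.0175,0.0,0.2755],
    [0.0283,-0.0263,0.0,0.4133],
    [0.0378,-0.0351,0.0,0.5511],
    [0.0472,-0.0438,0.0,0.6889]
  ]
}}

```text
time: 13.75
ee_pos: [0.5313, 0.2106, 0.1972]
tcp_rot: [180.0, -0.0, -119.8]
wrist_force: [0.2, 0.1, -0.4]
opening: 0.0499
grasp_force: 0.0
```

>>> {"fn": "arm_command", "kwargs": {
  "series": [
    [0.0017,-0.0128,0.0,0.1378],
    [0.0034,-0.0255,0.0,0.2755],
    [0.0052,-0.0383,0.0,0.4133],
    [0.0069,-0.0511,0.0,0.5511],
    [0.0086,-0.0639,0.0,0.6889]
  ]
}}

```text
time: 14.25
ee_pos: [0.5827, 0.1717, 0.1972]
tcp_rot: [180.0, -0.1, -159.3]
wrist_force: [-0.0, -0.3, 0.6]
opening: 0.0499
grasp_force: 0.0
```

>>> {"fn": "arm_command", "kwargs": {
  "series": [
    [-0.0068,-0.011,0.0,0.1378],
    [-0.0136,-0.0219,0.0,0.2755],
    [-0.0204,-0.0329,0.0,0.4133],
    [-0.0272,-0.0438,0.0,0.5511],
    [-0.0339,-0.0548,0.0,0.6889]
  ]
}}

```text
time: 14.75
ee_pos: [0.6341, 0.1328, 0.1972]
tcp_rot: [-180.0, -0.0, 161.3]
wrist_force: [0.7, 0.0, -0.9]
opening: 0.0501
grasp_force: 0.0
```

>>> {"fn": "arm_command", "kwargs": {
  "series": [
    [-0.0122,-0.0041,0.0,0.1378],
    [-0.0122,-0.0041,0.0373,0.1378],
    [-0.0122,-0.0041,0.0747,0.1378],
    [-0.0122,-0.0041,0.112,0.1378],
    [-0.0122,-0.0041,0.112,0.1378]
  ]
}}

```text
time: 15.25
ee_pos: [0.6408, 0.1247, 0.0794]
tcp_rot: [-179.7, -0.5, 153.7]
wrist_force: [-1.1, -0.3, -0.6]
opening: 0.0499
grasp_force: 0.0
```

>>> {"fn": "arm_command", "kwargs": {
  "series": [
    [0,0,0.01,0],
    [0,0,0.02,0],
    [0,0,0.023,0],
    [0,0,0.023,0],
    [0,0,0.023,0]
  ]
}}

```text
time: 15.75
ee_pos: [0.6445, 0.1255, 0.0638]
tcp_rot: [180.0, 0.1, 153.7]
wrist_force: [-0.1, 0.3, -0.1]
opening: 0.0499
grasp_force: 0.0
```

```bash
python3 - <<'E'
from h import *
o=bot.get_obs();print(o['time'],o['ee_pos'],o['tcp_rot'],o['opening'],o['wrist_force'])
a=cam('side');b=cam('scene');p=proj(a,o['ee_pos'])[0];q=proj(b,o['ee_pos'])[0];print(p,q)
f=lambda im,p:cv2.resize(im[int(p[1])-90:int(p[1])+60,int(p[0])-65:int(p[0])+65],None,fx=3,fy=3)
cv2.imwrite('pics/s3.png',np.hstack([f(a['color'],p),f(b['color'],q)]))
E
```

```text
15.75 [0.64452983 0.12550747 0.0638094 ] [1.79956736e+02 5.53775562e-02 1.53702410e+02] 0.04987810486904995 [-0.12646246  0.27488807 -0.06649868]
[327.89279483 219.28801171] [359.72577066 239.93211703]
```

View pics/s3.png

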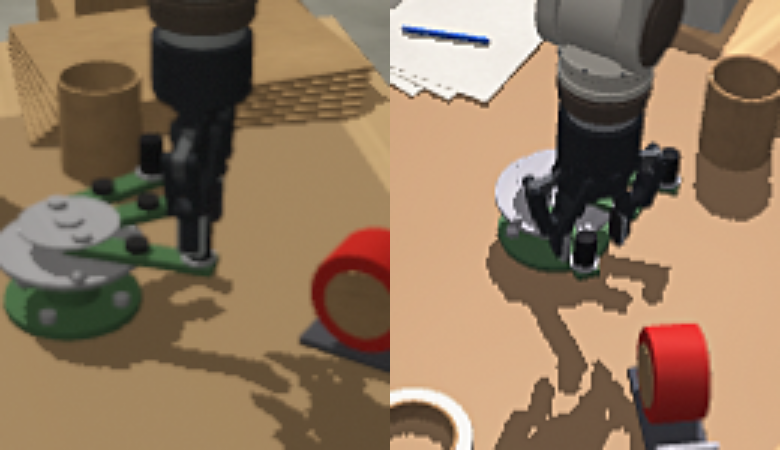

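>>> {"fn": "arm_command", "kwargs": {
  "series": [
    [0,0,0.006,0],
    [0,0,0.006,0],
    [0,0,0.006,0],
    [0,0,0.006,0],
    [0,0,0.006,0]
  ],
  "hand": 0.03
}}

```text
time: 16.35
ee_pos: [0.6442, 0.1254, 0.057]
tcp_rot: [180.0, 0.0, 153.7]
wrist_force: [0.7, 0.5, 0.5]
opening: 0.03
grasp_force: 0.0
```

>>> {"fn": "arm_command", "kwargs": {
  "series": [
    [0.0005,-0.0101,0.0,0.1011],
    [0.002,-0.0201,0.0,0.2022],
    [0.0046,-0.0299,0.0,0.3033],
    [0.0081,-0.0394,0.0,0.4045],
    [0.0125,-0.0484,0.0,0.5056]
  ]
}}

```text
time: 16.85
ee_pos: [0.6115, 0.0873, 0.057]
tcp_rot: [180.0, 0.0, 124.5]
wrist_force: [0.6, 0.7, -1.6]
opening: 0.03
grasp_force: 0.7
```

```bash
python3 - <<'E'
from h import *
o=bot.get_obs();print(o['time'],o['ee_pos'],o['tcp_rot'],o['opening'],o['wrist_force'],o['grasp_force'])
a=cam('side');b=cam('scene');p=proj(a,o['ee_pos'])[0];q=proj(b,o['ee_pos'])[0];print(p,q)
f=lambda im,p:cv2.resize(im[int(p[1])-90:int(p[1])+60,int(p[0])-65:int(p[0])+65],None,fx=3,fy=3)
cv2.imwrite('pics/s4.png',np.hstack([f(a['color'],p),f(b['color'],q)]))
E
```

```text
16.85 [0.61154992 0.08729024 0.05698832] [1.79958832e+02 1.68860113e-02 1.24489255e+02] 0.030045455624083717 [ 0.58356488  0.66651273 -1.61743898] 0.7038791477680206
[317.48130525 231.78072807] [342.42733781 243.01406702]
```

View pics/s4.png

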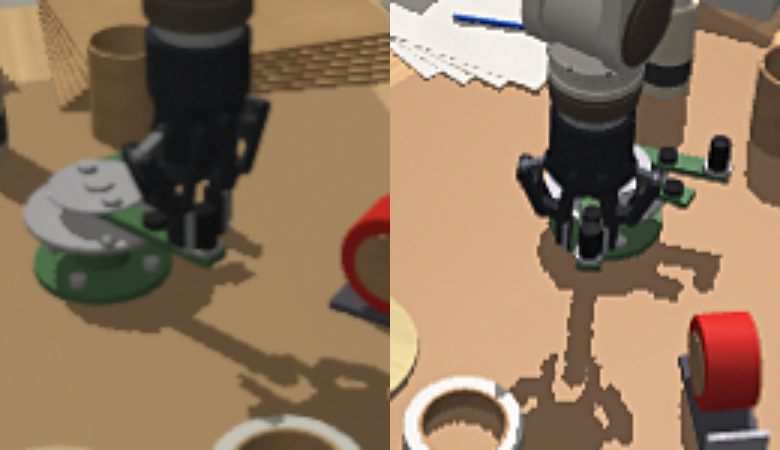

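The right arm is turning with the gripper, with its knob between the fingers at (205,225) in the side crop. I'll continue.

>>> {"fn": "arm_command", "kwargs": {
  "series": [
    [0.0005,-0.0101,0.0,0.1011],
    [0.002,-0.0201,0.0,0.2022],
    [0.0046,-0.0299,0.0,0.3033],
    [0.0081,-0.0394,0.0,0.4045],
    [0.0125,-0.0484,0.0,0.5056]
  ]
}}

```text
time: 17.45
ee_pos: [0.565, 0.0702, 0.0571]
tcp_rot: [179.9, 0.0, 95.7]
wrist_force: [1.7, -0.4, 0.1]
opening: 0.03
grasp_force: 0.7
```

>>> {"fn": "arm_command", "kwargs": {
  "series": [
    [0.0005,-0.0101,0.0,0.1011],
    [0.002,-0.0201,0.0,0.2022],
    [0.0046,-0.0299,0.0,0.3033],
    [0.0081,-0.0394,0.0,0.4045],
    [0.0125,-0.0484,0.0,0.5056]
  ]
}}

```text
time: 17.95
ee_pos: [0.5157, 0.0776, 0.0573]
tcp_rot: [179.9, 0.0, 66.7]
wrist_force: [0.7, -1.5, -0.1]
opening: 0.0302
grasp_force: 0.7
```

>>> {"fn": "arm_command", "kwargs": {
  "series": [
    [0,0,0,0],
    [0,0,0,0],
    [0,0,0,0],
    [0,0,0,0],
    [0,0,0,0]
  ]
}}

```text
time: 18.45
ee_pos: [0.5153, 0.0777, 0.0568]
tcp_rot: [-180.0, 0.0, 66.8]
wrist_force: [-0.8, -0.2, 0.1]
opening: 0.0301
grasp_force: 0.0
```

```bash
cat > k.py <<'E'
from h import *
o=bot.get_obs();print(o['time'],o['ee_pos'],o['tcp_rot'],o['opening'],o['wrist_force'],o['grasp_force'])
for c in('scene','side'):
  d=cam(c)
  for n in('left_arm_knob','right_arm_knob'):
    print(c,n,[(np.round(at_z(d,r['location'],.115)[0],3).tolist(),round(r['confidence'],2)) for r in bot.mark_of(c,n)])
E
python3 k.py
```

```text
18.45 [0.51530641 0.07773645 0.05676238] [-1.79988584e+02  7.26052070e-03  6.68497903e+01] 0.030101355091711156 [-0.80552556 -0.15089425  0.05339384] 0.0
scene left_arm_knob [([0.625, 0.276], 0.59), ([0.535, 0.299], 0.46)]
scene right_arm_knob [([0.516, 0.089], 0.57), ([0.574, 0.131], 0.3)]
side left_arm_knob [([0.627, 0.286], 0.51), ([0.446, 0.202], 0.26)]
side right_arm_knob [([0.515, 0.085], 0.78)]
```

```bash
python3 - <<'E'
from plan import *
P=np.array([.5413,.2282]);a0=24.7
k=P+.1*np.array([np.cos(np.radians(a0)),np.sin(np.radians(a0))])
s=(.5153,.0777,.0568,66.8)
plan([(.5153,.0777,.17,66.8),(*k,.17,180+a0),(*k,.057,180+a0,40)],s)
E
```

```text
[[0.0, 0.0, -0.0377, -0.0], [0.0, 0.0, -0.0755, -0.0], [0.0, 0.0, -0.1132, -0.0], [0.0131, 0.0019, -0.1132, -0.1416], [0.0262, 0.0037, -0.1132, -0.2832]]
[[0.0121, 0.0054, 0.0, -0.1416], [0.0241, 0.0109, 0.0, -0.2832], [0.0362, 0.0163, 0.0, -0.4247], [0.0482, 0.0218, 0.0, -0.5663], [0.0603, 0.0272, 0.0, -0.7079]]
[[0.0056, 0.012, 0.0, -0.1416], [0.0112, 0.024, 0.0, -0.2832], [0.0169, 0.0359, 0.0, -0.4247], [0.0225, 0.0479, 0.0, -0.5663], [0.0281, 0.0599, 0.0, -0.7079]]
[[-0.0035, 0.0128, 0.0, -0.1416], [-0.007, 0.0255, 0.0, -0.2832], [-0.0106, 0.0383, 0.0, -0.4247], [-0.0141, 0.051, 0.0, -0.5663], [-0.0176, 0.0638, 0.0, -0.7079]]
[[0.0, 0.0, 0.0377, -0.0], [0.0, 0.0, 0.0753, -0.0], [0.0, 0.0, 0.113, -0.0], [0.0, 0.0, 0.113, -0.0], [0.0, 0.0, 0.113, -0.0]]
```

>>> {"fn": "arm_command", "kwargs": {
  "series": [
    [0.0,0.0,0.0,0.0],
    [0.0,0.0,-0.0377,0.0],
    [0.0,0.0,-0.0755,0.0],
    [0.0,0.0,-0.1132,0.0],
    [0.0,0.0,-0.1132,0.0]
  ],
  "hand": 0.05
}}

```text
time: 19.25
ee_pos: [0.5171, 0.0781, 0.1755]
tcp_rot: [179.6, -0.2, 66.8]
wrist_force: [0.4, -0.2, -0.3]
opening: 0.0496
grasp_force: 0.0
```

>>> {"fn": "arm_command", "kwargs": {
  "series": [
    [0.0131,0.0019,0,-0.1416],
    [0.0262,0.0037,0,-0.2832],
    [0.0262,0.0037,0,-0.2832],
    [0.0262,0.0037,0,-0.2832],
    [0.0262,0.0037,0,-0.2832]
  ]
}}

```text
time: 19.75
ee_pos: [0.5285, 0.1001, 0.1699]
tcp_rot: [-180.0, 0.0, 82.8]
wrist_force: [-0.0, -0.4, -0.4]
opening: 0.0502
grasp_force: 0.0
```

>>> {"fn": "arm_command", "kwargs": {
  "series": [
    [0.0121,0.0054,0.0,-0.1416],
    [0.0241,0.0109,0.0,-0.2832],
    [0.0362,0.0163,0.0,-0.4247],
    [0.0482,0.0218,0.0,-0.5663],
    [0.0603,0.0272,0.0,-0.7079]
  ]
}}

```text
time: 20.25
ee_pos: [0.5633, 0.1569, 0.1701]
tcp_rot: [-180.0, 0.0, 123.8]
wrist_force: [-0.1, -0.6, 0.8]
opening: 0.0501
grasp_force: 0.0
```

>>> {"fn": "arm_command", "kwargs": {
  "series": [
    [0.0056,0.012,0.0,-0.1416],
    [0.0112,0.024,0.0,-0.2832],
    [0.0169,0.0359,0.0,-0.4247],
    [0.0225,0.0479,0.0,-0.5663],
    [0.0281,0.0599,0.0,-0.7079]
  ]
}}

```text
time: 20.75
ee_pos: [0.5977, 0.2134, 0.1701]
tcp_rot: [-180.0, 0.0, 164.3]
wrist_force: [-0.5, 0.1, 0.2]
opening: 0.0498
grasp_force: 0.0
```

>>> {"fn": "arm_command", "kwargs": {
  "series": [
    [-0.0035,0.0128,0.0,-0.1416],
    [-0.007,0.0255,0.0,-0.2832],
    [-0.0106,0.0383,0.0,-0.4247],
    [-0.0141,0.051,0.0,-0.5663],
    [-0.0176,0.0638,0.0,-0.7079]
  ]
}}

```text
time: 21.25
ee_pos: [0.6321, 0.2699, 0.1701]
tcp_rot: [-180.0, -0.0, -155.1]
wrist_force: [-0.3, 0.5, -0.8]
opening: 0.0501
grasp_force: 0.0
```

>>> {"fn": "arm_command", "kwargs": {
  "series": [
    [0.0,0.0,0.0377,0.0],
    [0.0,0.0,0.0753,0.0],
    [0.0,0.0,0.1,0.0],
    [0.0,0.0,0.113,0.0],
    [0.0,0.0,0.113,0.0]
  ]
}}

```text
time: 21.75
ee_pos: [0.631, 0.2693, 0.0553]
tcp_rot: [180.0, -0.2, -155.4]
wrist_force: [0.1, 0.9, 0.1]
opening: 0.0499
grasp_force: 0.0
```

>>> {"fn": "arm_command", "kwargs": {
  "series": [
    [0,0,0,0],
    [0,0,0,0],
    [0,0,0,0],
    [0,0,0,0],
    [0,0,0,0]
  ],
  "hand": 0.03
}}

```text
time: 22.25
ee_pos: [0.6321, 0.2702, 0.0576]
tcp_rot: [-180.0, 0.0, -155.3]
wrist_force: [-0.2, 0.6, 0.1]
opening: 0.03
grasp_force: 0.0
```

>>> {"fn": "arm_command", "kwargs": {
  "series": [
    [0.0005,0.01,0.0,-0.0997],
    [0.002,0.0198,0.0,-0.1995],
    [0.0044,0.0295,0.0,-0.2992],
    [0.0079,0.0388,0.0,-0.399],
    [0.0122,0.0478,0.0,-0.4987]
  ]
}}

```text
time: 22.75
ee_pos: [0.6008, 0.3085, 0.0572]
tcp_rot: [-180.0, -0.0, -126.5]
wrist_force: [0.5, -2.1, -0.4]
opening: 0.0298
grasp_force: 0.6
```

```bash
python3 k.py
```

```text
22.75 [0.60081422 0.30851688 0.05722908] [-1.79970077e+02 -8.05969082e-04 -1.26502723e+02] 0.029829619396327917 [ 0.47309573 -2.11717365 -0.37086519] 0.619752611964941
scene left_arm_knob [([0.596, 0.291], 0.63)]
scene right_arm_knob [([0.519, 0.088], 0.71), ([0.551, -0.316], 0.4), ([0.594, 0.302], 0.33)]
side left_arm_knob [([0.608, 0.327], 0.82)]
side right_arm_knob [([0.517, 0.07], 0.7), ([0.451, 0.211], 0.25)]
```

>>> {"fn": "arm_command", "kwargs": {
  "series": [
    [0.0005,0.01,0.0,-0.0997],
    [0.002,0.0198,0.0,-0.1995],
    [0.0044,0.0295,0.0,-0.2992],
    [0.0079,0.0388,0.0,-0.399],
    [0.0122,0.0478,0.0,-0.4987]
  ]
}}

```text
time: 23.55
ee_pos: [0.5555, 0.327, 0.057]
tcp_rot: [-180.0, -0.0, -98.0]
wrist_force: [0.5, -0.9, 0.1]
opening: 0.0299
grasp_force: 0.6
```

>>> {"fn": "arm_command", "kwargs": {
  "series": [
    [0.0005,0.01,0.0,-0.0997],
    [0.002,0.0198,0.0,-0.1995],
    [0.0044,0.0295,0.0,-0.2992],
    [0.0079,0.0388,0.0,-0.399],
    [0.0122,0.0478,0.0,-0.4987]
  ]
}}

```text
time: 24.05
ee_pos: [0.5064, 0.3218, 0.0571]
tcp_rot: [-180.0, 0.0, -69.5]
wrist_force: [1.7, 0.5, -1.0]
opening: 0.0299
grasp_force: 0.7
```

>>> {"fn": "arm_command", "kwargs": {
  "series": [
    [0.0005,0.01,0.0,-0.0997],
    [0.002,0.0198,0.0,-0.1995],
    [0.0044,0.0295,0.0,-0.2992],
    [0.0079,0.0388,0.0,-0.399],
    [0.0122,0.0478,0.0,-0.4987]
  ]
}}

```text
time: 24.55
ee_pos: [0.466, 0.2941, 0.0573]
tcp_rot: [-179.9, 0.0, -40.9]
wrist_force: [0.0, 1.8, -0.4]
opening: 0.03
grasp_force: 0.8
```

>>> {"fn": "arm_command", "kwargs": {
  "series": [
    [0,0,0,0],
    [0,0,0,0],
    [0,0,0,0],
    [0,0,0,0],
    [0,0,0,0]
  ]
}}

```text
time: 25.05
ee_pos: [0.4658, 0.2939, 0.0569]
tcp_rot: [180.0, 0.0, -41.1]
wrist_force: [0.2, -0.1, -0.7]
opening: 0.0299
grasp_force: 0.0
```

>>> {"fn": "arm_command", "kwargs": {
  "series": [
    [0,0,0,0],
    [0,0,-0.04,0],
    [0,0,-0.08,0],
    [0,0,-0.12,0],
    [0,0,-0.15,0]
  ],
  "hand": 0.05
}}

```text
time: 25.55
ee_pos: [0.4659, 0.294, 0.2098]
tcp_rot: [-179.9, -0.0, -41.0]
wrist_force: [0.0, 0.5, 0.7]
opening: 0.0498
grasp_force: 0.0
```

```bash
python3 k.py; python3 -c "
from plan import *
plan([(.55,.2,.29,180)])"
```

```text
25.55 [0.46587701 0.29396106 0.20981002] [-1.79884806e+02 -3.69215123e-02 -4.10254683e+01] 0.04981843248736084 [0.00517796 0.53190623 0.70975039] 0.0
scene left_arm_knob [([0.463, 0.289], 0.68)]
scene right_arm_knob [([0.521, 0.081], 0.8), ([0.671, -0.298], 0.72)]
side left_arm_knob [([0.467, 0.298], 0.7), ([0.593, -0.331], 0.33)]
side right_arm_knob [([0.518, 0.074], 0.81)]
t 25.85 from [4.654000e-01 2.936000e-01 2.058000e-01 3.189858e+02] open 0.0498
[[0.0074, 0.0009, -0.005, 0.1427], [0.0147, 0.0018, -0.0099, 0.2854], [0.0221, 0.0027, -0.0149, 0.4281], [0.0295, 0.0036, -0.0198, 0.5708], [0.0369, 0.0044, -0.0248, 0.7135]]
[[0.0062, -0.0042, -0.005, 0.1427], [0.0123, -0.0083, -0.0099, 0.2854], [0.0185, -0.0125, -0.0149, 0.4281], [0.0246, -0.0166, -0.0198, 0.5708], [0.0308, -0.0208, -0.0248, 0.7135]]
[[0.0019, -0.0072, -0.005, 0.1427], [0.0039, -0.0143, -0.0099, 0.2854], [0.0058, -0.0215, -0.0149, 0.4281], [0.0077, -0.0287, -0.0198, 0.5708], [0.0097, -0.0358, -0.0248, 0.7135]]
[[-0.0032, -0.0067, -0.005, 0.1427], [-0.0065, -0.0134, -0.0099, 0.2854], [-0.0065, -0.0134, -0.0099, 0.2854], [-0.0065, -0.0134, -0.0099, 0.2854], [-0.0065, -0.0134, -0.0099, 0.2854]]
```

>>> {"fn": "arm_command", "kwargs": {
  "series": [
    [0.0074,0.0009,-0.005,0.1427],
    [0.0147,0.0018,-0.0099,0.2854],
    [0.0221,0.0027,-0.0149,0.4281],
    [0.0295,0.0036,-0.0198,0.5708],
    [0.0369,0.0044,-0.0248,0.7135]
  ]
}}

```text
time: 26.35
ee_pos: [0.4904, 0.2658, 0.2305]
tcp_rot: [179.9, -0.1, -82.2]
wrist_force: [-0.2, -0.0, -0.3]
opening: 0.05
grasp_force: 0.0
```

>>> {"fn": "arm_command", "kwargs": {
  "series": [
    [0.0062,-0.0042,-0.005,0.1427],
    [0.0123,-0.0083,-0.0099,0.2854],
    [0.0185,-0.0125,-0.0149,0.4281],
    [0.0246,-0.0166,-0.0198,0.5708],
    [0.0308,-0.0208,-0.0248,0.7135]
  ]
}}

```text
time: 26.85
ee_pos: [0.5154, 0.2383, 0.2553]
tcp_rot: [179.9, -0.1, -123.1]
wrist_force: [0.2, 0.2, -0.8]
opening: 0.05
grasp_force: 0.0
```

>>> {"fn": "arm_command", "kwargs": {
  "series": [
    [0.0019,-0.0072,-0.005,0.1427],
    [0.0039,-0.0143,-0.0099,0.2854],
    [0.0058,-0.0215,-0.0149,0.4281],
    [0.0077,-0.0287,-0.0198,0.5708],
    [0.0097,-0.0358,-0.0248,0.7135]
  ]
}}

```text
time: 27.35
ee_pos: [0.5403, 0.2108, 0.2801]
tcp_rot: [-180.0, -0.1, -164.0]
wrist_force: [-0.7, 0.2, -0.9]
opening: 0.0499
grasp_force: 0.0
```

>>> {"fn": "arm_command", "kwargs": {
  "series": [
    [-0.0032,-0.0067,-0.005,0.1427],
    [-0.0065,-0.0134,-0.0099,0.2854],
    [-0.0065,-0.0134,-0.0099,0.2854],
    [-0.0065,-0.0134,-0.0099,0.2854],
    [-0.0065,-0.0134,-0.0099,0.2854]
  ]
}}

```text
time: 27.85
ee_pos: [0.5501, 0.2003, 0.2906]
tcp_rot: [-180.0, -0.1, -179.8]
wrist_force: [-0.1, 0.1, 0.3]
opening: 0.0499
grasp_force: 0.0
```

```bash
python3 w.py w5 stand_top:.086 left_arm_knob:.115 right_arm_knob:.115 left_arm_pin:.083 right_arm_pin:.083 board:.0045
```

```text
27.85 [0.5501 0.2003 0.2906] [-1.7998e+02 -7.0000e-02 -1.7980e+02] [ 20.   13.6  30.  106.5   0.   19.8] 0.0499 0.0 [-0.1  0.1  0.3]
stand_top [([315, 198], [0.5479, 0.1961], 0.86), ([527, 102], [0.4607, 0.3849], 0.41)]
left_arm_knob [([438, 109], [0.4689, 0.2976], 0.83)]
right_arm_knob [([176, 168], [0.5178, 0.0781], 0.73)]
left_arm_pin [([353, 188], [0.5393, 0.2321], 0.72), ([318, 187], [0.5385, 0.1991], 0.66)]
right_arm_pin []
board []
```

View pics/w5.png

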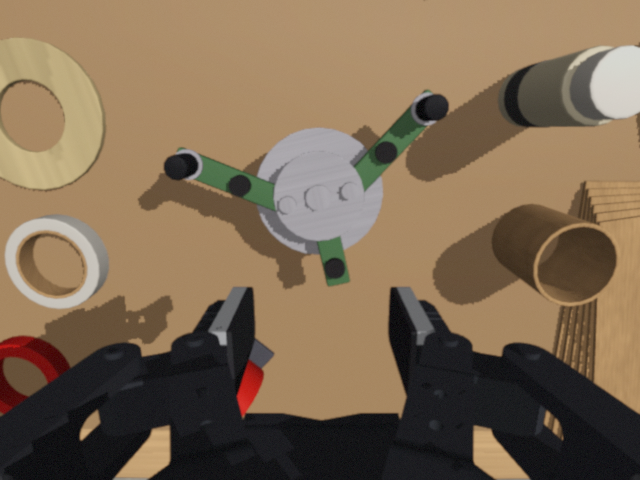

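Both arms are seated. The wrist view has the knobs at (432,107) and (182,166), which measure (.469,.298) and (.518,.078) and match the predicted stop positions within 2 mm. Next is the board.

>>> {"fn": "arm_command", "kwargs": {
  "series": [
    [0.01,-0.032,0.01,0.003],
    [0.02,-0.064,0.02,0.003],
    [0.03,-0.096,0.03,0.003],
    [0.04,-0.128,0.04,0.003],
    [0.05,-0.16,0.05,0.003]
  ],
  "hand": 0.06
}}

```text
time: 28.7
ee_pos: [0.4998, 0.0391, 0.241]
tcp_rot: [180.0, 0.0, 179.9]
wrist_force: [0.3, -1.0, -0.7]
opening: 0.0602
grasp_force: 0.0
```

>>> {"fn": "arm_command", "kwargs": {
  "series": [
    [0.006,-0.025,0.02,0],
    [0.012,-0.05,0.05,0],
    [0.018,-0.075,0.08,0],
    [0.025,-0.095,0.11,0],
    [0.029,-0.107,0.12,0]
  ]
}}

```text
time: 29.2
ee_pos: [0.4693, -0.0678, 0.1187]
tcp_rot: [180.0, -0.2, 179.8]
wrist_force: [-0.3, 0.1, 0.5]
opening: 0.0601
grasp_force: 0.0
```

```bash
python3 - <<'E'
from seg import *
o=bot.get_obs();print(o['ee_pos'],o['tcp_rot'])
for c in('scene','side'):
    d=cam(c); h=cv2.cvtColor(d['color'],cv2.COLOR_BGR2HSV)
    for r in bot.mark_of(c,'board'): print(c,r['location'],r['confidence'],at_z(d,r['location'],.0045))
    p=proj(d,[.471-.06,-.126,.009])[0].astype(int);print(h[p[1],p[0]]); print(seg(d,'board',.0045,.16))
d=cam('wrist');h=cv2.cvtColor(d['color'],cv2.COLOR_BGR2HSV);cv2.imwrite('pics/w6.png',d['color']);print(seg(d,'board',.006,.16))
E
```

```text
[ 0.46928824 -0.06775991  0.11869963] [179.97952619  -0.19626564 179.78287815]
scene [259.7, 270.2] 0.8 [[ 0.47483175 -0.11793649]]
[ 20  91 211]
[]
side [266.1, 316.4] 0.81 [[ 0.46801385 -0.11363201]]
[ 22  92 167]
[]
[(0.4725, -0.1152, 0.162)]
```

View pics/w6.png

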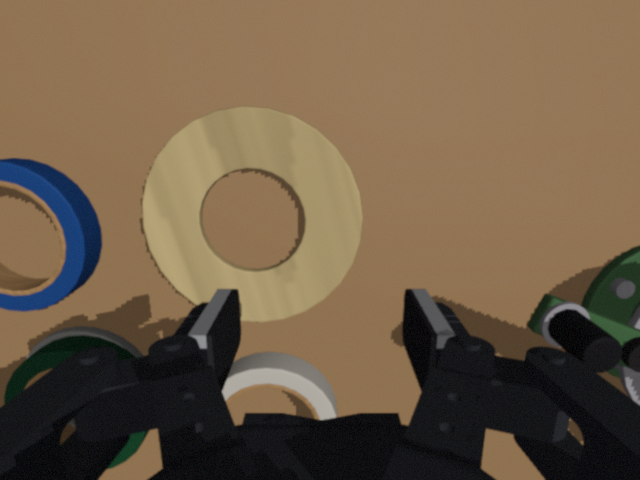

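The board shows at (252,215), which gives a centre of (.4725,-.115) with the right diameter. I'll descend to its +y wall, feeling for contact.

>>> {"fn": "arm_command", "kwargs": {
  "series": [
    [-0.002,0.011,0.02,0],
    [-0.002,0.011,0.05,0],
    [-0.002,0.011,0.08,0],
    [-0.002,0.011,0.1,0],
    [-0.002,0.011,0.11,0]
  ],
  "hand": 0.06
}}

```text
time: 29.95
ee_pos: [0.4733, -0.0549, 0.0108]
tcp_rot: [180.0, -0.0, 179.9]
wrist_force: [0.4, -0.2, -0.6]
opening: 0.0598
grasp_force: 0.0
```

>>> {"fn": "arm_command", "kwargs": {
  "series": [
    [0,0,0.004,0],
    [0,0,0.008,0],
    [0,0,0.01,0],
    [0,0,0.01,0],
    [0,0,0.01,0]
  ]
}}

```text
time: 30.45
ee_pos: [0.4735, -0.0558, 0.002]
tcp_rot: [-180.0, 0.0, 179.8]
wrist_force: [0.9, -0.8, -0.5]
opening: 0.0598
grasp_force: 0.0
```

>>> {"fn": "arm_command", "kwargs": {
  "series": [
    [0,0,0.002,0],
    [0,0,0.004,0],
    [0,0,0.006,0],
    [0,0,0.006,0],
    [0,0,0.006,0]
  ]
}}

```text
time: 30.95
ee_pos: [0.4731, -0.0558, -0.0047]
tcp_rot: [180.0, -0.0, 179.8]
wrist_force: [0.4, 0.9, -0.2]
opening: 0.0602
grasp_force: 0.0
```

```bash
python3 - <<'E'
from h import *
o=bot.get_obs();print(o['time'],o['ee_pos'],o['tcp_rot'],o['opening'],o['wrist_force'],o['joint_efforts'])
a=cam('side');b=cam('scene');p=proj(a,o['ee_pos'])[0];q=proj(b,o['ee_pos'])[0];print(p,q)
f=lambda im,p:cv2.resize(im[int(p[1])-60:int(p[1])+40,int(p[0])-65:int(p[0])+65],None,fx=3,fy=3)
cv2.imwrite('pics/s5.png',np.hstack([f(a['color'],p),f(b['color'],q)]))
E
```

```text
30.95 [ 0.4730788  -0.05577234 -0.00469496] [ 1.79999687e+02 -8.69559713e-03  1.79824561e+02] 0.06019023842658841 [ 0.44025059  0.8884885  -0.16880496] [-4.77390509e-03 -4.12787604e+01  4.55411947e+01 -8.70312040e-03
 -2.53240978e-04  5.93844879e-05]
[266.23207216 300.04750202] [274.94008558 260.12475562]
```

View pics/s5.png

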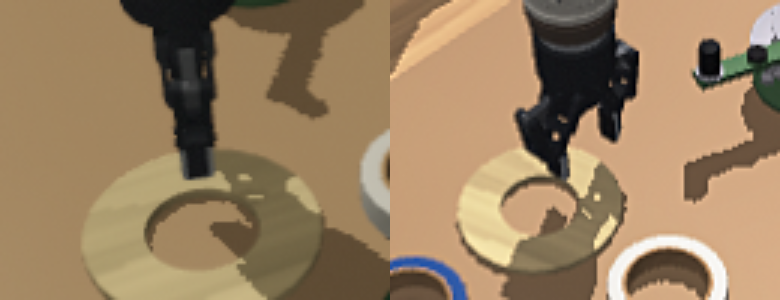

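The fingertips still hover above the board (side crop 197,177), so they sit 25 mm or more behind the stated TCP. I'll continue down in small force-checked steps.

>>> {"fn": "arm_command", "kwargs": {
  "series": [
    [0,0,0.003,0],
    [0,0,0.006,0],
    [0,0,0.009,0],
    [0,0,0.009,0],
    [0,0,0.009,0]
  ]
}}

```text
time: 31.55
ee_pos: [0.473, -0.0558, -0.0137]
tcp_rot: [180.0, -0.0, 179.8]
wrist_force: [-0.1, -0.3, 0.1]
opening: 0.0599
grasp_force: 0.0
```

>>> {"fn": "arm_command", "kwargs": {
  "series": [
    [0,0,0.001,0],
    [0,0,0.002,0],
    [0,0,0.003,0],
    [0,0,0.003,0],
    [0,0,0.003,0]
  ]
}}

```text
time: 32.05
ee_pos: [0.4731, -0.0558, -0.0166]
tcp_rot: [180.0, -0.0, 179.8]
wrist_force: [-0.5, -0.4, 0.3]
opening: 0.0602
grasp_force: 0.0
```

>>> {"fn": "arm_command", "kwargs": {
  "series": [
    [0,0,0.001,0],
    [0,0,0.002,0],
    [0,0,0.003,0],
    [0,0,0.003,0],
    [0,0,0.003,0]
  ]
}}

```text
time: 32.55
ee_pos: [0.4731, -0.0558, -0.0196]
tcp_rot: [180.0, -0.0, 179.8]
wrist_force: [-0.2, 0.6, -0.4]
opening: 0.0598
grasp_force: 0.0
```

>>> {"fn": "arm_command", "kwargs": {
  "series": [
    [0,0,0.001,0],
    [0,0,0.002,0],
    [0,0,0.002,0],
    [0,0,0.002,0],
    [0,0,0.002,0]
  ]
}}

```text
time: 33.05
ee_pos: [0.4732, -0.0557, -0.0216]
tcp_rot: [180.0, 0.0, 179.8]
wrist_force: [-0.8, 0.8, 0.3]
opening: 0.0598
grasp_force: 0.0
```

>>> {"fn": "arm_command", "kwargs": {
  "series": [
    [0,0,0.001,0],
    [0,0,0.002,0],
    [0,0,0.002,0],
    [0,0,0.002,0],
    [0,0,0.002,0]
  ]
}}

```text
time: 33.55
ee_pos: [0.4731, -0.0558, -0.0236]
tcp_rot: [-180.0, 0.0, 179.8]
wrist_force: [0.4, -0.3, 0.6]
opening: 0.0599
grasp_force: 0.0
```

>>> {"fn": "arm_command", "kwargs": {
  "series": [
    [0,0,0.001,0],
    [0,0,0.0015,0],
    [0,0,0.0015,0],
    [0,0,0.0015,0],
    [0,0,0.0015,0]
  ]
}}

```text
time: 34.05
ee_pos: [0.4731, -0.0557, -0.0251]
tcp_rot: [180.0, -0.0, 179.8]
wrist_force: [0.2, 0.9, -0.1]
opening: 0.0598
grasp_force: 0.0
```

>>> {"fn": "arm_command", "kwargs": {
  "series": [
    [0,0,0.001,0],
    [0,0,0.002,0],
    [0,0,0.002,0],
    [0,0,0.002,0],
    [0,0,0.002,0]
  ]
}}

```text
time: 34.55
ee_pos: [0.4731, -0.0558, -0.0271]
tcp_rot: [-180.0, -0.0, 179.8]
wrist_force: [-0.1, -0.1, -0.4]
opening: 0.0597
grasp_force: 0.0
```

>>> {"fn": "arm_command", "kwargs": {
  "series": [
    [0,0,0.001,0],
    [0,0,0.0015,0],
    [0,0,0.0015,0],
    [0,0,0.0015,0],
    [0,0,0.0015,0]
  ]
}}

```text
time: 35.05
ee_pos: [0.4731, -0.0558, -0.0286]
tcp_rot: [180.0, 0.0, 179.8]
wrist_force: [0.1, 0.1, 0.3]
opening: 0.0602
grasp_force: 0.0
```

>>> {"fn": "arm_command", "kwargs": {
  "series": [
    [0,0,0.001,0],
    [0,0,0.002,0],
    [0,0,0.002,0],
    [0,0,0.002,0],
    [0,0,0.002,0]
  ]
}}

```text
time: 35.55
ee_pos: [0.4731, -0.0558, -0.0306]
tcp_rot: [-180.0, -0.0, 179.8]
wrist_force: [-0.3, -1.0, -0.5]
opening: 0.06
grasp_force: 0.0
```

>>> {"fn": "arm_command", "kwargs": {
  "series": [
    [0,0,0.001,0],
    [0,0,0.0015,0],
    [0,0,0.0015,0],
    [0,0,0.0015,0],
    [0,0,0.0015,0]
  ]
}}

```text
time: 36.05
ee_pos: [0.4732, -0.0558, -0.0321]
tcp_rot: [-180.0, 0.0, 179.8]
wrist_force: [0.2, 0.0, 0.1]
opening: 0.06
grasp_force: 0.0
```

>>> {"fn": "arm_command", "kwargs": {
  "series": [
    [0,0,0,0],
    [0,0,0,0],
    [0,0,0,0],
    [0,0,0,0],
    [0,0,0,0]
  ],
  "hand": 0.036,
  "grip_force": 30
}}

```text
time: 36.55
ee_pos: [0.4735, -0.0558, -0.0317]
tcp_rot: [-180.0, 0.0, 179.8]
wrist_force: [-1.1, 1.1, 5.1]
opening: 0.0428
grasp_force: 30.9
```

>>> {"fn": "arm_command", "kwargs": {
  "series": [
    [0,0,0,0],
    [0,0,0,0],
    [0,0,0,0],
    [0,0,0,0],
    [0,0,0,0]
  ]
}}

```text
time: 37.05
ee_pos: [0.4735, -0.0558, -0.0316]
tcp_rot: [-180.0, 0.0, 179.8]
wrist_force: [-1.0, -0.2, 5.8]
opening: 0.0429
grasp_force: 30.9
```

The board is gripped: opening 43 mm, with the tips at bench level when TCP z is -.032, so the tip offset is 32 mm. Lifting and carrying it.

>>> {"fn": "arm_command", "kwargs": {
  "series": [
    [0,0,-0.005,0],
    [0,0,-0.02,0],
    [0,0,-0.05,0],
    [0,0,-0.08,0],
    [0,0,-0.11,0]
  ],
  "grip_force": 90
}}

```text
time: 37.55
ee_pos: [0.4726, -0.0557, 0.0786]
tcp_rot: [180.0, -0.1, 179.8]
wrist_force: [1.4, 0.2, 0.3]
opening: 0.0401
grasp_force: 88.2
```

>>> {"fn": "arm_command", "kwargs": {
  "series": [
    [0,0.01,-0.02,0],
    [0,0.03,-0.04,0],
    [-0.005,0.06,-0.06,0],
    [-0.015,0.09,-0.07,0],
    [-0.025,0.12,-0.07,0]
  ]
}}

```text
time: 38.05
ee_pos: [0.4992, 0.0653, 0.1495]
tcp_rot: [180.0, 0.1, 179.8]
wrist_force: [-0.6, -0.5, -2.0]
opening: 0.0401
grasp_force: 88.2
```

>>> {"fn": "arm_command", "kwargs": {
  "series": [
    [-0.01,0.04,0,0],
    [-0.02,0.08,0,0],
    [-0.03,0.12,0,0],
    [-0.04,0.16,0,0],
    [-0.05,0.19,0,0]
  ]
}}

```text
time: 38.55
ee_pos: [0.5489, 0.2563, 0.1472]
tcp_rot: [-180.0, -0.1, 179.9]
wrist_force: [0.5, 0.1, -0.8]
opening: 0.0402
grasp_force: 88.2
```

>>> {"fn": "arm_command", "kwargs": {
  "series": [
    [0,0.003,0,0],
    [0,0.003,0,0],
    [0,0.003,0,0],
    [0,0.003,0,0],
    [0,0.003,0,0]
  ]
}}

```text
time: 39.05
ee_pos: [0.5491, 0.2561, 0.1483]
tcp_rot: [180.0, 0.0, 179.8]
wrist_force: [-0.6, -0.7, -0.3]
opening: 0.04
grasp_force: 88.3
```

```bash
cat > held.py <<'E'
import sys
from seg import *
o=bot.get_obs();print(o['time'],np.round(o['ee_pos'],4),np.round(o['tcp_rot'],1),round(o['opening'],4),o['grasp_force'],np.round(o['wrist_force'],1))
n,D,th=sys.argv[1],float(sys.argv[2]),float(sys.argv[3])
z=o['ee_pos'][2]+.032+th
d=cam('wrist');cv2.imwrite('pics/held.png',d['color']);s=seg(d,n,z,D);print('held',n,s)
E
python3 held.py board .16 .007
```

```text
39.05 [0.5491 0.2561 0.1483] [180.    0.  179.8] 0.04 88.28588811680675 [-0.6 -0.7 -0.3]
held board []
```

```bash
python3 - <<'E'
from h import *
o=bot.get_obs();z=o['ee_pos'][2]+.0365
P=[]
ds=[cam('scene'),cam('side')]
for c,d in zip(('scene','side'),ds):
    r=bot.mark_of(c,'board');print(c,[(x['location'],round(x['confidence'],2),at_z(d,x['location'],z)[0].round(4)) for x in r]);P.append(r[0]['location'] if r else None)
if None not in P: print(tri(ds[0],P[0],ds[1],P[1]))
E
```

```text
scene [([350.8, 182.9], 0.67, array([0.5495, 0.1897]))]
side [([283.2, 165.6], 0.76, array([0.55  , 0.1905]))]
(array([0.54987724, 0.18926038, 0.18528488]), np.float64(8.61382909183298e-05))
```

View pics/held.png

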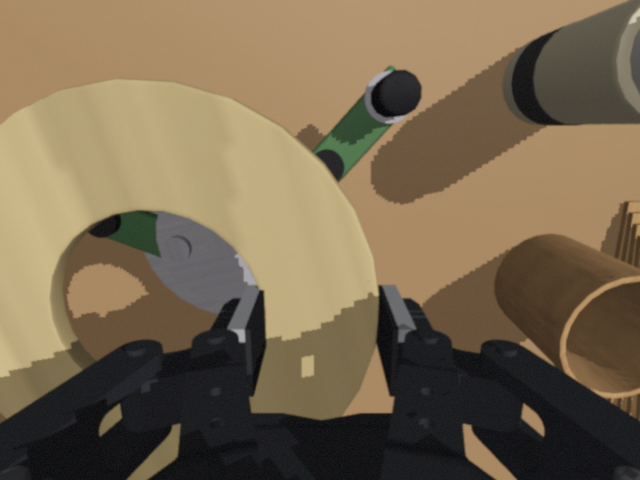

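The board is held level in the wrist view (centre near 165,270), and the triangulated z of .1853 agrees with the 32 mm offset. Lowering it.

>>> {"fn": "arm_command", "kwargs": {
  "series": [
    [0.001,0.003,0.02,0],
    [0.001,0.003,0.04,0],
    [0.001,0.003,0.06,0],
    [0.001,0.003,0.08,0],
    [0.001,0.003,0.088,0]
  ]
}}

```text
time: 39.8
ee_pos: [0.5472, 0.2595, 0.0578]
tcp_rot: [-179.9, -0.1, 179.8]
wrist_force: [0.0, 0.3, -1.3]
opening: 0.04
grasp_force: 88.3
```

>>> {"fn": "arm_command", "kwargs": {
  "series": [
    [0,0,0.0015,0],
    [0,0,0.003,0],
    [0,0,0.0045,0],
    [0,0,0.0045,0],
    [0,0,0.0045,0]
  ]
}}

```text
time: 40.3
ee_pos: [0.5484, 0.2601, 0.056]
tcp_rot: [180.0, 0.0, 179.8]
wrist_force: [-1.0, -0.5, -1.0]
opening: 0.04
grasp_force: 88.3
```

>>> {"fn": "arm_command", "kwargs": {
  "series": [
    [0,0,0.001,0],
    [0,0,0.0015,0],
    [0,0,0.0015,0],
    [0,0,0.0015,0],
    [0,0,0.0015,0]
  ]
}}

```text
time: 40.8
ee_pos: [0.5484, 0.2601, 0.0549]
tcp_rot: [180.0, 0.1, 179.8]
wrist_force: [-1.4, -0.0, 5.6]
opening: 0.0401
grasp_force: 89.0
```

>>> {"fn": "arm_command", "kwargs": {
  "series": [
    [0,0,0,0],
    [0,0,0,0],
    [0,0,0,0],
    [0,0,0,0],
    [0,0,0,0]
  ],
  "hand": 0.06,
  "grip_force": 60
}}

```text
time: 41.3
ee_pos: [0.548, 0.26, 0.0538]
tcp_rot: [-180.0, -0.0, 179.8]
wrist_force: [-0.2, -0.3, -0.3]
opening: 0.0597
grasp_force: 0.0
```

>>> {"fn": "arm_command", "kwargs": {
  "series": [
    [0,0,-0.01,0],
    [0,0,-0.03,0],
    [0,0,-0.07,0],
    [0,0,-0.11,0],
    [0,0,-0.15,0]
  ]
}}

```text
time: 41.8
ee_pos: [0.5478, 0.2599, 0.2063]
tcp_rot: [180.0, 0.0, 179.8]
wrist_force: [0.4, -0.0, 0.3]
opening: 0.0602
grasp_force: 0.0
```

>>> {"fn": "arm_command", "kwargs": {
  "series": [
    [0,-0.03,-0.02,0],
    [0,-0.06,-0.04,0],
    [0,-0.06,-0.06,0],
    [0,-0.06,-0.08,0],
    [0,-0.06,-0.1,0]
  ]
}}

```text
time: 42.3
ee_pos: [0.5477, 0.1996, 0.3057]
tcp_rot: [180.0, 0.1, 179.8]
wrist_force: [0.4, -0.0, 0.1]
opening: 0.0601
grasp_force: 0.0
```

```bash
cat > top.py <<'E'
import sys
from seg import *
# measure top of the stack at height z: name z diam
o=bot.get_obs();print(o['time'],np.round(o['ee_pos'],4),np.round(o['tcp_rot'],1),round(o['opening'],4))
n,z,D=sys.argv[1],float(sys.argv[2]),float(sys.argv[3])
d=cam('wrist');cv2.imwrite('pics/top.png',d['color']);print('wrist',seg(d,n,z,D))
k={'brown':'roll1','white':'roll2','blue':'roll3','green':'roll5'}.get(n,n)
for c in('wrist','scene','side'):
    if c!='wrist': d=cam(c)
    print(c,[(at_z(d,x['location'],z)[0].round(4).tolist(),round(x['confidence'],2)) for x in bot.mark_of(c,k) if np.hypot(*(at_z(d,x['location'],z)[0]-[.548,.198]))<.06])
E
python3 top.py board .0905 .16
```

```text
42.3 [0.5477 0.1996 0.3057] [1.800e+02 1.000e-01 1.798e+02] 0.0601
wrist []
wrist []
scene [([0.5392, 0.1904], 0.93)]
side []
```

```bash
python3 - <<'E'
from seg import *
d=cam('wrist');h=cv2.cvtColor(d['color'],cv2.COLOR_BGR2HSV)
for r in (.045,.06,.075,.09,.1):
    t=np.radians(np.arange(100,290,30));P=np.c_[.548+r*np.cos(t),.198+r*np.sin(t),np.full(len(t),.095)]
    print(r,[h[int(v),int(u)].tolist() if 0<=v<480 and 0<=u<640 else None for u,v in proj(d,P)])
m=cv2.inRange(h,(19,40,100),(30,140,255));m=cv2.morphologyEx(m,cv2.MORPH_OPEN,np.ones((5,5)))
n,l,st,ce=cv2.connectedComponentsWithStats(m)
for i in range(1,n):
    if st[i][4]>2000: 
        c=max(cv2.findContours((l==i).astype(np.uint8),cv2.RETR_EXTERNAL,cv2.CHAIN_APPROX_NONE)[0],key=len)
        w=at_z(d,c.reshape(-1,2),.095).astype(np.float32)*1000;print(st[i],cv2.minEnclosingCircle(w))
E
```

```text
0.045 [[21, 89, 174], [21, 90, 170], [21, 90, 176], [21, 88, 173], [21, 83, 190], [21, 88, 186], [20, 88, 183]]
0.06 [[21, 86, 183], [21, 86, 183], [21, 87, 175], [21, 90, 172], [21, 86, 193], [21, 86, 181], [21, 85, 197]]
0.075 [[21, 86, 184], [21, 87, 181], [21, 90, 173], [21, 89, 172], [20, 87, 181], [24, 88, 90], [15, 111, 99]]
0.09 [[16, 101, 162], [59, 82, 75], [16, 100, 165], [16, 100, 164], [16, 103, 163], [58, 86, 110], [16, 116, 97]]
0.1 [[16, 105, 136], [57, 79, 68], [16, 100, 164], [16, 99, 165], [16, 103, 163], [58, 87, 109], [15, 104, 98]]
[  239   111   168   167 17235] ((546.8746948242188, 203.21066284179688), 80.3717041015625)
```

The board sits at (.547,.203), within 5 mm of the stand's axis. White roll next.

>>> {"fn": "arm_command", "kwargs": {
  "series": [
    [-0.009,-0.03,0.01,0.003],
    [-0.018,-0.06,0.02,0.003],
    [-0.027,-0.09,0.03,0.003],
    [-0.036,-0.12,0.04,0.003],
    [-0.045,-0.14,0.05,0.003]
  ],
  "hand": 0.05
}}

```text
time: 43.15
ee_pos: [0.5923, 0.0581, 0.2528]
tcp_rot: [-180.0, -0.1, 179.6]
wrist_force: [0.3, 0.0, 0.6]
opening: 0.0496
grasp_force: 0.0
```

>>> {"fn": "arm_command", "kwargs": {
  "series": [
    [-0.011,-0.03,0.03,0],
    [-0.022,-0.06,0.06,0],
    [-0.033,-0.09,0.09,0],
    [-0.044,-0.117,0.12,0],
    [-0.044,-0.117,0.13,0]
  ]
}}

```text
time: 43.65
ee_pos: [0.6344, -0.0602, 0.1188]
tcp_rot: [-180.0, -0.3, 179.5]
wrist_force: [-0.8, 0.6, -0.3]
opening: 0.0503
grasp_force: 0.0
```

```bash
sed -i "s/'board':((15,50,150)/'board':((19,40,100)/" seg.py; cat > r.py <<'E'
import sys
from seg import *
o=bot.get_obs();e=np.array(o['ee_pos']);print(o['time'],e.round(4),np.round(o['tcp_rot'],1),round(o['opening'],4))
n,z=sys.argv[1],float(sys.argv[2])
d=cam('wrist');h=cv2.cvtColor(d['color'],cv2.COLOR_BGR2HSV)
s=seg(d,n,z,.11);print('wrist',s)
for c in s: g=np.array([c[0],c[1]+.0465]);print('grasp',g,'tool shift to go',(e[0]-g[0]).round(4),(g[1]-e[1]).round(4))
E
python3 r.py white .0125
```

```text
43.65 [ 0.6344 -0.0602  0.1188] [-180.    -0.3  179.5] 0.0503
wrist [(0.6385, -0.1089, 0.115)]
grasp [ 0.6385 -0.0624] tool shift to go -0.0041 -0.0022
```

>>> {"fn": "arm_command", "kwargs": {
  "series": [
    [-0.0015,-0.0025,0.03,-0.009],
    [-0.0015,-0.0025,0.06,-0.009],
    [-0.0015,-0.0025,0.09,-0.009],
    [-0.0015,-0.0025,0.115,-0.009],
    [-0.0015,-0.0025,0.125,-0.009]
  ]
}}

```text
time: 44.2
ee_pos: [0.6358, -0.0587, -0.0031]
tcp_rot: [180.0, -0.2, -179.8]
wrist_force: [-0.4, 0.9, 0.5]
opening: 0.0501
grasp_force: 0.0
```

>>> {"fn": "arm_command", "kwargs": {
  "series": [
    [0,0,0.007,0],
    [0,0,0.014,0],
    [0,0,0.02,0],
    [0,0,0.02,0],
    [0,0,0.02,0]
  ]
}}

```text
time: 44.7
ee_pos: [0.6376, -0.0599, -0.0205]
tcp_rot: [-180.0, 0.0, -179.8]
wrist_force: [-0.1, 0.1, 0.2]
opening: 0.0503
grasp_force: 0.0
```

>>> {"fn": "arm_command", "kwargs": {
  "series": [
    [0,0,0,0],
    [0,0,0,0],
    [0,0,0,0],
    [0,0,0,0],
    [0,0,0,0]
  ],
  "hand": 0.01,
  "grip_force": 40
}}

```text
time: 45.2
ee_pos: [0.6376, -0.0601, -0.0204]
tcp_rot: [-180.0, 0.1, -179.8]
wrist_force: [-0.7, -0.4, 5.8]
opening: 0.0155
grasp_force: 40.7
```

>>> {"fn": "arm_command", "kwargs": {
  "series": [
    [0,0,0,0],
    [0,0,0,0],
    [0,0,0,0],
    [0,0,0,0],
    [0,0,0,0]
  ],
  "grip_force": 60
}}

```text
time: 45.7
ee_pos: [0.6377, -0.0601, -0.0203]
tcp_rot: [-180.0, 0.1, -179.8]
wrist_force: [-1.2, -2.3, 6.0]
opening: 0.0144
grasp_force: 60.0
```

>>> {"fn": "arm_command", "kwargs": {
  "series": [
    [0,0,-0.01,0],
    [0,0,-0.04,0],
    [0,0,-0.08,0],
    [0,0,-0.12,0],
    [0,0,-0.16,0]
  ],
  "grip_force": 70
}}

```text
time: 46.2
ee_pos: [0.6367, -0.0596, 0.1405]
tcp_rot: [180.0, -0.0, -179.8]
wrist_force: [0.7, 0.5, -0.4]
opening: 0.0144
grasp_force: 68.4
```

>>> {"fn": "arm_command", "kwargs": {
  "series": [
    [0.008,0.03,0,0.0035],
    [0.018,0.06,0,0.0035],
    [0.028,0.095,0,0.0035],
    [0.038,0.13,0,0.0035],
    [0.048,0.165,0,0.0035]
  ]
}}

```text
time: 46.7
ee_pos: [0.5879, 0.1063, 0.139]
tcp_rot: [180.0, -0.0, 180.0]
wrist_force: [1.2, 0.1, -2.1]
opening: 0.0144
grasp_force: 68.5
```

>>> {"fn": "arm_command", "kwargs": {
  "series": [
    [0.01,0.04,0,0],
    [0.02,0.08,0,0],
    [0.03,0.11,0,0],
    [0.038,0.13,0,0],
    [0.0417,0.139,0,0]
  ]
}}

```text
time: 47.2
ee_pos: [0.5461, 0.2458, 0.1389]
tcp_rot: [180.0, -0.0, -179.9]
wrist_force: [-0.7, -0.2, -1.1]
opening: 0.014
grasp_force: 68.5
```

>>> {"fn": "arm_command", "kwargs": {
  "series": [
    [0,0,0,0],
    [0,0,0,0],
    [0,0,0,0],
    [0,0,0,0],
    [0,0,0,0]
  ]
}}

```text
time: 47.7
ee_pos: [0.5475, 0.2433, 0.1389]
tcp_rot: [-180.0, -0.0, 179.9]
wrist_force: [-0.3, 0.3, -1.6]
opening: 0.0141
grasp_force: 68.5
```

```bash
cat > hd.py <<'E'
import sys
from seg import *
o=bot.get_obs();e=np.array(o['ee_pos']);print(o['time'],e.round(4),np.round(o['tcp_rot'],1),round(o['opening'],4),np.round(o['wrist_force'],1),round(o['grasp_force'],1))
k={'brown':'roll1','white':'roll2','blue':'roll3','green':'roll5'}.get(sys.argv[1],sys.argv[1]);z=e[2]+float(sys.argv[2])
ds=[];P=[]
for c in('scene','side'):
    d=cam(c);ds.append(d);g=[x for x in bot.mark_of(c,k) if np.hypot(*(at_z(d,x['location'],z)[0]-e[:2]))<.08]
    print(c,[(at_z(d,x['location'],z)[0].round(4).tolist(),round(x['confidence'],2)) for x in g]);P.append(g[0]['location'] if g else None)
if None not in P: print(tri(ds[0],P[0],ds[1],P[1]))
E
python3 hd.py white .0325
```

```text
47.7 [0.5475 0.2433 0.1389] [-180.    -0.   179.9] 0.0141 [-0.3  0.3 -1.6] 68.5
scene [([0.5437, 0.1997], 0.61)]
side []
```

>>> {"fn": "arm_command", "kwargs": {
  "series": [
    [0,0.001,0.02,0],
    [0,0.001,0.035,0],
    [0,0.001,0.05,0],
    [0,0.001,0.058,0],
    [0,0.001,0.06,0]
  ]
}}

```text
time: 48.4
ee_pos: [0.5465, 0.2447, 0.0775]
tcp_rot: [-180.0, -0.1, 180.0]
wrist_force: [0.1, 0.6, -1.5]
opening: 0.014
grasp_force: 68.5
```

>>> {"fn": "arm_command", "kwargs": {
  "series": [
    [0,0,0.001,0],
    [0,0,0.002,0],
    [0,0,0.003,0],
    [0,0,0.003,0],
    [0,0,0.003,0]
  ]
}}

```text
time: 48.9
ee_pos: [0.5472, 0.2451, 0.0762]
tcp_rot: [180.0, 0.0, 180.0]
wrist_force: [1.1, -0.2, -1.3]
opening: 0.0144
grasp_force: 68.5
```

>>> {"fn": "arm_command", "kwargs": {
  "series": [
    [0,0,0.0005,0],
    [0,0,0.001,0],
    [0,0,0.001,0],
    [0,0,0.001,0],
    [0,0,0.001,0]
  ]
}}

```text
time: 49.4
ee_pos: [0.5472, 0.245, 0.075]
tcp_rot: [180.0, 0.0, 180.0]
wrist_force: [-0.2, 0.1, -0.7]
opening: 0.0142
grasp_force: 68.7
```

>>> {"fn": "arm_command", "kwargs": {
  "series": [
    [0,0,0,0],
    [0,0,0,0],
    [0,0,0,0],
    [0,0,0,0],
    [0,0,0,0]
  ],
  "hand": 0.05
}}

```text
time: 49.9
ee_pos: [0.5471, 0.245, 0.0749]
tcp_rot: [180.0, 0.0, 180.0]
wrist_force: [-0.2, 0.0, 1.0]
opening: 0.0496
grasp_force: 0.0
```

>>> {"fn": "arm_command", "kwargs": {
  "series": [
    [0,0,-0.02,0],
    [0,0,-0.06,0],
    [0,0,-0.1,0],
    [0,0,-0.14,0],
    [0,0,-0.18,0]
  ]
}}

```text
time: 50.4
ee_pos: [0.5469, 0.2449, 0.2566]
tcp_rot: [180.0, 0.0, 180.0]
wrist_force: [0.2, 1.0, 0.1]
opening: 0.0499
grasp_force: 0.0
```

>>> {"fn": "arm_command", "kwargs": {
  "series": [
    [0,-0.03,-0.02,0],
    [0,-0.045,-0.05,0],
    [0,-0.045,-0.07,0],
    [0,-0.045,-0.07,0],
    [0,-0.045,-0.07,0]
  ]
}}

```text
time: 50.9
ee_pos: [0.5474, 0.2001, 0.3245]
tcp_rot: [180.0, 0.0, 180.0]
wrist_force: [-0.2, -0.4, -0.4]
opening: 0.0499
grasp_force: 0.0
```

```bash
python3 - <<'E'
from seg import *
d=cam('wrist');print(bot.get_obs()['ee_pos'],seg(d,'white',.12),seg(d,'board',.095,.16))
E
```

```text
[0.54717433 0.20013951 0.32380088] [(0.5486, 0.2012, 0.11)] [(0.5468, 0.2032, 0.16)]
```

White is placed at (.549,.201). Blue next.

>>> {"fn": "arm_command", "kwargs": {
  "series": [
    [0.007,-0.035,0.005,0],
    [0.014,-0.075,0.01,0],
    [0.021,-0.115,0.015,0],
    [0.028,-0.155,0.02,0],
    [0.035,-0.19,0.025,0]
  ]
}}

```text
time: 51.45
ee_pos: [0.5111, 0.0086, 0.2982]
tcp_rot: [-180.0, -0.1, 180.0]
wrist_force: [0.5, 1.1, 1.1]
opening: 0.05
grasp_force: 0.0
```

>>> {"fn": "arm_command", "kwargs": {
  "series": [
    [0.007,-0.04,0.02,0],
    [0.014,-0.08,0.04,0],
    [0.02,-0.12,0.06,0],
    [0.026,-0.155,0.08,0],
    [0.03,-0.19,0.1,0]
  ]
}}

```text
time: 51.95
ee_pos: [0.4808, -0.181, 0.1976]
tcp_rot: [180.0, -0.1, 180.0]
wrist_force: [0.1, -1.1, -0.0]
opening: 0.05
grasp_force: 0.0
```

>>> {"fn": "arm_command", "kwargs": {
  "series": [
    [0.004,-0.03,0.03,0],
    [0.004,-0.059,0.06,0],
    [0.004,-0.059,0.079,0],
    [0.004,-0.059,0.079,0],
    [0.004,-0.059,0.079,0]
  ]
}}

```text
time: 52.45
ee_pos: [0.4774, -0.2383, 0.1205]
tcp_rot: [180.0, -0.1, 180.0]
wrist_force: [0.3, -0.4, 0.8]
opening: 0.0501
grasp_force: 0.0
```

```bash
python3 r.py blue .0125
```

```text
52.45 [ 0.4774 -0.2383  0.1205] [ 1.8e+02 -1.0e-01  1.8e+02] 0.0501
wrist [(0.483, -0.2865, 0.116)]
grasp [ 0.483 -0.24 ] tool shift to go -0.0056 -0.0017
```

>>> {"fn": "arm_command", "kwargs": {
  "series": [
    [-0.005,-0.001,0.03,0],
    [-0.005,-0.001,0.06,0],
    [-0.005,-0.001,0.09,0],
    [-0.005,-0.001,0.115,0],
    [-0.005,-0.001,0.134,0]
  ]
}}

```text
time: 53.0
ee_pos: [0.4834, -0.2393, -0.0133]
tcp_rot: [-180.0, 0.0, -180.0]
wrist_force: [-0.8, 0.1, -0.1]
opening: 0.0502
grasp_force: 0.0
```

>>> {"fn": "arm_command", "kwargs": {
  "series": [
    [0,0,0,0],
    [0,0,0,0],
    [0,0,0,0],
    [0,0,0,0],
    [0,0,0,0]
  ],
  "hand": 0.01,
  "grip_force": 40
}}

```text
time: 53.5
ee_pos: [0.4841, -0.2403, -0.0112]
tcp_rot: [-180.0, 0.2, 180.0]
wrist_force: [-0.5, 2.9, 7.8]
opening: 0.0151
grasp_force: 43.3
```

>>> {"fn": "arm_command", "kwargs": {
  "series": [
    [0,0,0,0],
    [0,0,0,0],
    [0,0,0,0],
    [0,0,0,0],
    [0,0,0,0]
  ],
  "grip_force": 70
}}

```text
time: 54.0
ee_pos: [0.4842, -0.2403, -0.0111]
tcp_rot: [-179.9, 0.2, 180.0]
wrist_force: [-0.1, 2.3, 6.8]
opening: 0.0137
grasp_force: 71.6
```

>>> {"fn": "arm_command", "kwargs": {
  "series": [
    [0,0,-0.01,0],
    [0,0,-0.04,0],
    [0,0,-0.09,0],
    [0,0,-0.13,0],
    [0,0,-0.175,0]
  ]
}}

```text
time: 54.5
ee_pos: [0.4824, -0.2398, 0.164]
tcp_rot: [-180.0, -0.0, 180.0]
wrist_force: [0.7, 0.0, -1.1]
opening: 0.0135
grasp_force: 72.0
```

>>> {"fn": "arm_command", "kwargs": {
  "series": [
    [-0.003,0.03,0,0],
    [-0.008,0.07,0,0],
    [-0.013,0.115,0,0],
    [-0.018,0.16,0,0],
    [-0.025,0.205,0,0]
  ]
}}

```text
time: 55.0
ee_pos: [0.5077, -0.0335, 0.1629]
tcp_rot: [-180.0, 0.1, 179.9]
wrist_force: [0.2, 0.2, -0.8]
opening: 0.0133
grasp_force: 72.1
```

>>> {"fn": "arm_command", "kwargs": {
  "series": [
    [-0.006,0.045,0,0],
    [-0.012,0.09,0,0],
    [-0.018,0.135,0,0],
    [-0.024,0.18,0,0],
    [-0.03,0.22,0,0]
  ]
}}

```text
time: 55.5
ee_pos: [0.538, 0.1871, 0.1627]
tcp_rot: [180.0, 0.0, -180.0]
wrist_force: [-0.2, 1.1, -0.9]
opening: 0.0136
grasp_force: 72.1
```

>>> {"fn": "arm_command", "kwargs": {
  "series": [
    [-0.005,0.03,0,0],
    [-0.01,0.05,0,0],
    [-0.01,0.058,0,0],
    [-0.01,0.058,0,0],
    [-0.01,0.058,0,0]
  ]
}}

```text
time: 56.0
ee_pos: [0.548, 0.2422, 0.1622]
tcp_rot: [-180.0, -0.0, 179.9]
wrist_force: [0.2, -0.9, -0.6]
opening: 0.0138
grasp_force: 72.1
```

```bash
python3 hd.py blue .0235
```

```text
56.0 [0.548  0.2422 0.1622] [-180.    -0.   179.9] 0.0138 [ 0.2 -0.9 -0.6] 72.1
scene [([0.5453, 0.1898], 0.69), ([0.5183, 0.2186], 0.32)]
side [([0.543, 0.1871], 0.95)]
(array([0.54348052, 0.19216882, 0.18329903]), np.float64(2.7395550050015705e-05))
```

>>> {"fn": "arm_command", "kwargs": {
  "series": [
    [0,0.001,0.015,0],
    [0,0.001,0.03,0],
    [0,0.001,0.04,0],
    [0,0.001,0.048,0],
    [0,0.001,0.048,0]
  ]
}}

```text
time: 56.7
ee_pos: [0.5477, 0.2436, 0.1129]
tcp_rot: [-180.0, -0.1, 180.0]
wrist_force: [-0.1, 0.0, -1.4]
opening: 0.0136
grasp_force: 72.1
```

>>> {"fn": "arm_command", "kwargs": {
  "series": [
    [0,0,0.001,0],
    [0,0,0.002,0],
    [0,0,0.003,0],
    [0,0,0.003,0],
    [0,0,0.003,0]
  ]
}}

```text
time: 57.2
ee_pos: [0.5482, 0.244, 0.1111]
tcp_rot: [180.0, 0.0, 180.0]
wrist_force: [0.8, -0.0, -1.2]
opening: 0.0136
grasp_force: 72.2
```

>>> {"fn": "arm_command", "kwargs": {
  "series": [
    [0,0,0.001,0],
    [0,0,0.0015,0],
    [0,0,0.0015,0],
    [0,0,0.0015,0],
    [0,0,0.0015,0]
  ]
}}

```text
time: 57.7
ee_pos: [0.5482, 0.244, 0.1094]
tcp_rot: [180.0, 0.0, 180.0]
wrist_force: [0.3, 0.6, -0.7]
opening: 0.0137
grasp_force: 72.2
```

Just above contact, so one more small step, then release and look.

>>> {"fn": "arm_command", "kwargs": {
  "series": [
    [0,0,0.0005,0],
    [0,0,0.001,0],
    [0,0,0.001,0],
    [0,0,0.001,0],
    [0,0,0.001,0]
  ]
}}

```text
time: 58.2
ee_pos: [0.5482, 0.244, 0.109]
tcp_rot: [180.0, 0.0, 180.0]
wrist_force: [-1.9, 0.0, 5.8]
opening: 0.0137
grasp_force: 73.1
```

>>> {"fn": "arm_command", "kwargs": {
  "series": [
    [0,0,0,0],
    [0,0,0,0],
    [0,0,0,0],
    [0,0,0,0],
    [0,0,0,0]
  ],
  "hand": 0.05
}}

```text
time: 58.7
ee_pos: [0.5481, 0.2439, 0.1082]
tcp_rot: [-180.0, -0.0, 180.0]
wrist_force: [0.4, 0.1, -0.4]
opening: 0.0502
grasp_force: 0.0
```

>>> {"fn": "arm_command", "kwargs": {
  "series": [
    [0,0,-0.02,0],
    [0,0,-0.06,0],
    [0,0,-0.1,0],
    [0,0,-0.14,0],
    [0,0,-0.18,0]
  ]
}}

```text
time: 59.2
ee_pos: [0.5478, 0.2439, 0.2901]
tcp_rot: [180.0, 0.0, 180.0]
wrist_force: [1.0, 0.6, -0.5]
opening: 0.05
grasp_force: 0.0
```

>>> {"fn": "arm_command", "kwargs": {
  "series": [
    [0,-0.03,-0.02,0],
    [0,-0.045,-0.05,0],
    [0,-0.045,-0.05,0],
    [0,-0.045,-0.05,0],
    [0,-0.045,-0.05,0]
  ]
}}

```text
time: 59.7
ee_pos: [0.5481, 0.1993, 0.3371]
tcp_rot: [-180.0, -0.1, 180.0]
wrist_force: [0.6, 0.5, -1.0]
opening: 0.0502
grasp_force: 0.0
```

```bash
python3 - <<'E'
from seg import *
d=cam('wrist');o=bot.get_obs();print(o['time'],o['ee_pos'],o['tcp_rot'],seg(d,'blue',.145),seg(d,'board',.095,.16))
E
```

```text
59.75 [0.54794305 0.19940707 0.33699316] [-1.79966715e+02 -1.09249126e-01  1.79998672e+02] [(0.5449, 0.1993, 0.108)] [(0.5469, 0.2034, 0.161)]
```

Blue is at (.545,.199). Brown next.

>>> {"fn": "arm_command", "kwargs": {
  "series": [
    [0.006,-0.035,0.005,0],
    [0.012,-0.075,0.01,0],
    [0.019,-0.12,0.015,0],
    [0.026,-0.165,0.02,0],
    [0.032,-0.21,0.025,0]
  ]
}}

```text
time: 60.25
ee_pos: [0.5151, -0.012, 0.3121]
tcp_rot: [180.0, -0.1, -180.0]
wrist_force: [0.4, -0.2, -0.6]
opening: 0.0502
grasp_force: 0.0
```

>>> {"fn": "arm_command", "kwargs": {
  "series": [
    [0.006,-0.044,0.01,0],
    [0.012,-0.088,0.02,0],
    [0.018,-0.132,0.03,0],
    [0.024,-0.176,0.04,0],
    [0.03,-0.22,0.05,0]
  ]
}}

```text
time: 60.75
ee_pos: [0.4852, -0.2321, 0.2619]
tcp_rot: [180.0, -0.1, -180.0]
wrist_force: [0.9, 0.5, 0.6]
opening: 0.0499
grasp_force: 0.0
```

>>> {"fn": "arm_command", "kwargs": {
  "series": [
    [0.005,-0.035,0.03,0],
    [0.01,-0.07,0.06,0],
    [0.014,-0.105,0.09,0],
    [0.018,-0.135,0.12,0],
    [0.018,-0.137,0.135,0]
  ]
}}

```text
time: 61.25
ee_pos: [0.4659, -0.3693, 0.1236]
tcp_rot: [179.8, -0.3, 179.8]
wrist_force: [0.3, 0.5, -0.2]
opening: 0.0499
grasp_force: 0.0
```

```bash
python3 r.py brown .0125; python3 - <<'E'
import sys;sys.path.insert(0,'.')
from seg import *
d=cam('wrist');h=cv2.cvtColor(d['color'],cv2.COLOR_BGR2HSV);m=cv2.inRange(h,(8,125,40),(20,255,200));m=cv2.morphologyEx(m,cv2.MORPH_OPEN,np.ones((3,3)))
for c in cv2.findContours(m,cv2.RETR_EXTERNAL,cv2.CHAIN_APPROX_NONE)[0]:
    if cv2.contourArea(c)>1500:w=at_z(d,c.reshape(-1,2),.0125).astype(np.float32)*1000;print(cv2.contourArea(c),cv2.minEnclosingCircle(w))
o=bot.get_obs();print(o['ee_pos'])
for c in('wrist','scene','side'):
    if c!='wrist':d=cam(c)
    print(c,[(at_z(d,x['location'],.0125)[0].round(3).tolist(),round(x['confidence'],2)) for x in bot.mark_of(c,'roll1')])
E
```

```text
61.25 [ 0.4659 -0.3693  0.1236] [179.8  -0.3 179.8] 0.0499
wrist [(0.4713, -0.4187, 0.121)]
grasp [ 0.4713 -0.3722] tool shift to go -0.0054 -0.0029
7685.0 ((472.4955749511719, -415.81829833984375), 58.64681625366211)
[ 0.46645503 -0.3669149   0.12481215]
wrist []
scene [([0.46, 0.301], 0.95), ([0.498, 0.284], 0.9), ([0.783, -0.338], 0.9), ([0.614, -0.248], 0.81), ([0.475, -0.412], 0.77), ([0.794, -0.181], 0.72), ([0.621, -0.423], 0.66)]
side [([0.793, -0.183], 0.94), ([0.788, -0.342], 0.81), ([0.622, -0.25], 0.76)]
```

>>> {"fn": "arm_command", "kwargs": {
  "series": [
    [-0.0055,-0.0025,0.03,0],
    [-0.0055,-0.0025,0.06,0],
    [-0.0055,-0.0025,0.09,0],
    [-0.0055,-0.0025,0.12,0],
    [-0.0055,-0.0025,0.138,0]
  ]
}}

```text
time: 62.1
ee_pos: [0.4734, -0.3695, -0.0107]
tcp_rot: [180.0, -0.0, -180.0]
wrist_force: [-0.1, 0.0, 0.4]
opening: 0.0499
grasp_force: 0.0
```

>>> {"fn": "arm_command", "kwargs": {
  "series": [
    [0,0,0,0],
    [0,0,0,0],
    [0,0,0,0],
    [0,0,0,0],
    [0,0,0,0]
  ],
  "hand": 0.01,
  "grip_force": 40
}}

```text
time: 62.6
ee_pos: [0.4744, -0.371, -0.0077]
tcp_rot: [-179.9, 0.2, 180.0]
wrist_force: [0.8, 1.7, 7.1]
opening: 0.0138
grasp_force: 39.3
```

>>> {"fn": "arm_command", "kwargs": {
  "series": [
    [0,0,0,0],
    [0,0,0,0],
    [0,0,0,0],
    [0,0,0,0],
    [0,0,0,0]
  ],
  "grip_force": 70
}}

```text
time: 63.1
ee_pos: [0.4745, -0.3711, -0.0075]
tcp_rot: [-179.9, 0.2, 180.0]
wrist_force: [0.4, 0.7, 7.7]
opening: 0.0124
grasp_force: 67.3
```

>>> {"fn": "arm_command", "kwargs": {
  "series": [
    [0,0,-0.01,0],
    [0,0,-0.05,0],
    [0,0,-0.1,0],
    [0,0,-0.145,0],
    [0,0,-0.19,0]
  ]
}}

```text
time: 63.6
ee_pos: [0.4729, -0.3703, 0.1831]
tcp_rot: [-180.0, 0.0, 180.0]
wrist_force: [1.1, -0.3, -1.1]
opening: 0.0123
grasp_force: 67.7
```

>>> {"fn": "arm_command", "kwargs": {
  "series": [
    [-0.003,0.03,-0.005,0],
    [-0.008,0.07,-0.01,0],
    [-0.013,0.115,-0.01,0],
    [-0.018,0.16,-0.01,0],
    [-0.025,0.205,-0.01,0]
  ]
}}

```text
time: 64.1
ee_pos: [0.4981, -0.164, 0.1912]
tcp_rot: [-180.0, 0.0, 179.9]
wrist_force: [1.1, 0.3, -1.7]
opening: 0.0125
grasp_force: 67.8
```

>>> {"fn": "arm_command", "kwargs": {
  "series": [
    [-0.006,0.045,0,0],
    [-0.012,0.09,0,0],
    [-0.018,0.135,0,0],
    [-0.024,0.18,0,0],
    [-0.03,0.225,0,0]
  ]
}}

```text
time: 64.6
ee_pos: [0.5283, 0.0612, 0.1913]
tcp_rot: [-180.0, 0.0, 180.0]
wrist_force: [1.3, -0.5, -2.0]
opening: 0.0124
grasp_force: 67.8
```

>>> {"fn": "arm_command", "kwargs": {
  "series": [
    [-0.006,0.045,0,0],
    [-0.012,0.09,0,0],
    [-0.018,0.135,0,0],
    [-0.0215,0.17,0,0],
    [-0.0215,0.183,0,0]
  ]
}}

```text
time: 65.1
ee_pos: [0.5499, 0.2454, 0.1903]
tcp_rot: [180.0, -0.0, -179.9]
wrist_force: [0.3, 0.3, -2.2]
opening: 0.0121
grasp_force: 67.8
```

>>> {"fn": "arm_command", "kwargs": {
  "series": [
    [0,0,0.01,0],
    [0,0,0.02,0],
    [0,0,0.03,0],
    [0,0,0.03,0],
    [0,0,0.03,0]
  ]
}}

```text
time: 65.6
ee_pos: [0.5501, 0.2415, 0.1603]
tcp_rot: [-180.0, -0.0, 179.9]
wrist_force: [0.7, 0.0, -2.1]
opening: 0.0122
grasp_force: 67.8
```

```bash
python3 hd.py brown .02
```

```text
65.6 [0.5501 0.2415 0.1603] [-180.    -0.   179.9] 0.0122 [ 0.7  0.  -2.1] 67.8
scene [([0.5505, 0.2049], 0.62)]
side [([0.5512, 0.1926], 0.56)]
(array([0.55099541, 0.20483696, 0.17710788]), np.float64(0.005480035799975161))
```

Lowering brown from .160 to about .1375.

>>> {"fn": "arm_command", "kwargs": {
  "series": [
    [0,0.001,0.005,0],
    [0,0.001,0.01,0],
    [0,0.001,0.015,0],
    [0,0.001,0.019,0],
    [0,0.001,0.019,0]
  ]
}}

```text
time: 66.3
ee_pos: [0.5498, 0.2434, 0.1404]
tcp_rot: [-180.0, -0.1, 180.0]
wrist_force: [0.1, 0.1, -1.2]
opening: 0.0124
grasp_force: 67.8
```

>>> {"fn": "arm_command", "kwargs": {
  "series": [
    [0,0,0.001,0],
    [0,0,0.002,0],
    [0,0,0.002,0],
    [0,0,0.002,0],
    [0,0,0.002,0]
  ]
}}

```text
time: 66.8
ee_pos: [0.5502, 0.2435, 0.1395]
tcp_rot: [180.0, 0.0, 180.0]
wrist_force: [0.2, -0.4, -1.6]
opening: 0.0121
grasp_force: 67.8
```

>>> {"fn": "arm_command", "kwargs": {
  "series": [
    [0,0,0.001,0],
    [0,0,0.0015,0],
    [0,0,0.0015,0],
    [0,0,0.0015,0],
    [0,0,0.0015,0]
  ]
}}

```text
time: 67.3
ee_pos: [0.5502, 0.2435, 0.138]
tcp_rot: [180.0, 0.0, 180.0]
wrist_force: [-0.3, 1.2, -0.7]
opening: 0.0122
grasp_force: 67.9
```

>>> {"fn": "arm_command", "kwargs": {
  "series": [
    [0,0,0.0005,0],
    [0,0,0.001,0],
    [0,0,0.001,0],
    [0,0,0.001,0],
    [0,0,0.001,0]
  ]
}}

```text
time: 67.8
ee_pos: [0.5503, 0.2436, 0.1375]
tcp_rot: [180.0, 0.0, 180.0]
wrist_force: [-1.1, 1.1, 5.0]
opening: 0.0126
grasp_force: 68.8
```

>>> {"fn": "arm_command", "kwargs": {
  "series": [
    [0,0,0,0],
    [0,0,0,0],
    [0,0,0,0],
    [0,0,0,0],
    [0,0,0,0]
  ],
  "hand": 0.05
}}

```text
time: 68.3
ee_pos: [0.5501, 0.2435, 0.1367]
tcp_rot: [-180.0, -0.0, 180.0]
wrist_force: [0.4, -0.3, -0.9]
opening: 0.0498
grasp_force: 0.0
```

>>> {"fn": "arm_command", "kwargs": {
  "series": [
    [0,0,-0.02,0],
    [0,0,-0.06,0],
    [0,0,-0.1,0],
    [0,0,-0.14,0],
    [0,0,-0.18,0]
  ]
}}

```text
time: 68.8
ee_pos: [0.5498, 0.2433, 0.3187]
tcp_rot: [180.0, 0.0, 180.0]
wrist_force: [0.4, 0.3, 0.5]
opening: 0.0502
grasp_force: 0.0
```

>>> {"fn": "arm_command", "kwargs": {
  "series": [
    [0,-0.03,-0.02,0],
    [0,-0.045,-0.04,0],
    [0,-0.045,-0.04,0],
    [0,-0.045,-0.04,0],
    [0,-0.045,-0.04,0]
  ]
}}

```text
time: 69.3
ee_pos: [0.5501, 0.199, 0.3556]
tcp_rot: [-180.0, -0.1, 180.0]
wrist_force: [-0.2, -0.7, 0.1]
opening: 0.05
grasp_force: 0.0
```

```bash
python3 - <<'E'
from seg import *
C['brown']=((8,125,40),(20,255,200))
d=cam('wrist');o=bot.get_obs();print(o['time'],o['ee_pos'],o['tcp_rot'],seg(d,'brown',.17),seg(d,'board',.095,.16))
d=cam('side');s=seg(d,'green',.0225);print('green side',s)
d=cam('scene');print('green scene',seg(d,'green',.0225))
E
```

```text
69.35 [0.54996197 0.19906151 0.35553978] [-1.79970003e+02 -1.05326786e-01 -1.79994122e+02] [(0.5488, 0.199, 0.11)] [(0.5464, 0.2033, 0.16)]
green side [(0.6167, -0.2538, 0.126)]
green scene []
```

>>> {"fn": "arm_command", "kwargs": {
  "series": [
    [-0.006,-0.035,0.005,0],
    [-0.012,-0.075,0.01,0],
    [-0.019,-0.12,0.02,0],
    [-0.026,-0.16,0.03,0],
    [-0.032,-0.2,0.04,0]
  ]
}}

```text
time: 69.95
ee_pos: [0.5819, -0.0028, 0.316]
tcp_rot: [180.0, -0.0, -180.0]
wrist_force: [0.6, 0.1, -0.0]
opening: 0.0503
grasp_force: 0.0
```

>>> {"fn": "arm_command", "kwargs": {
  "series": [
    [-0.006,-0.04,0.02,0],
    [-0.012,-0.08,0.04,0],
    [-0.018,-0.12,0.06,0],
    [-0.024,-0.155,0.08,0],
    [-0.03,-0.185,0.11,0]
  ]
}}

```text
time: 70.45
ee_pos: [0.6122, -0.1882, 0.2065]
tcp_rot: [-180.0, 0.1, 179.9]
wrist_force: [1.0, 0.8, 0.7]
opening: 0.0501
grasp_force: 0.0
```

>>> {"fn": "arm_command", "kwargs": {
  "series": [
    [-0.004,-0.021,0.03,0],
    [-0.0045,-0.021,0.06,0],
    [-0.0045,-0.021,0.07,0],
    [-0.0045,-0.021,0.07,0],
    [-0.0045,-0.021,0.07,0]
  ]
}}

```text
time: 70.95
ee_pos: [0.6168, -0.207, 0.1384]
tcp_rot: [-180.0, 0.1, -180.0]
wrist_force: [1.1, 0.8, -0.2]
opening: 0.0499
grasp_force: 0.0
```

```bash
python3 - <<'E'
from seg import *
d=cam('wrist');h=cv2.cvtColor(d['color'],cv2.COLOR_BGR2HSV);o=bot.get_obs();print(o['time'],o['ee_pos'],o['tcp_rot'])
print(seg(d,'green',.0225))
C['g2']=((45,50,20),(90,255,200));print(seg(d,'g2',.0225))
E
```

```text
71.0 [ 0.6171218  -0.20709833  0.13894589] [-1.79956542e+02  1.36034469e-01 -1.79976867e+02]
[(0.6177, -0.2554, 0.115)]
[(0.6278, -0.4135, 0.12), (0.6181, -0.2549, 0.115)]
```

>>> {"fn": "arm_command", "kwargs": {
  "series": [
    [-0.001,-0.0015,0.03,0],
    [-0.001,-0.0015,0.06,0],
    [-0.001,-0.0015,0.09,0],
    [-0.001,-0.0015,0.12,0],
    [-0.001,-0.0015,0.136,0]
  ]
}}

```text
time: 71.5
ee_pos: [0.6174, -0.2085, 0.0]
tcp_rot: [180.0, -0.0, -180.0]
wrist_force: [0.1, -0.5, 0.0]
opening: 0.0501
grasp_force: 0.0
```

>>> {"fn": "arm_command", "kwargs": {
  "series": [
    [0,0,0,0],
    [0,0,0,0],
    [0,0,0,0],
    [0,0,0,0],
    [0,0,0,0]
  ],
  "hand": 0.01,
  "grip_force": 40
}}

```text
time: 72.0
ee_pos: [0.6186, -0.2094, 0.0031]
tcp_rot: [-180.0, 0.2, 180.0]
wrist_force: [0.8, 0.6, 7.3]
opening: 0.0147
grasp_force: 40.7
```

>>> {"fn": "arm_command", "kwargs": {
  "series": [
    [0,0,0,0],
    [0,0,0,0],
    [0,0,0,0],
    [0,0,0,0],
    [0,0,0,0]
  ],
  "grip_force": 70
}}

```text
time: 72.5
ee_pos: [0.6186, -0.2094, 0.0032]
tcp_rot: [-179.9, 0.2, 180.0]
wrist_force: [-0.5, 0.8, 7.8]
opening: 0.0125
grasp_force: 68.5
```

>>> {"fn": "arm_command", "kwargs": {
  "series": [
    [0,0,-0.01,0],
    [0,0,-0.05,0],
    [0,0,-0.1,0],
    [0,0,-0.145,0],
    [0,0,-0.19,0]
  ]
}}

```text
time: 73.0
ee_pos: [0.6171, -0.209, 0.1938]
tcp_rot: [-180.0, 0.1, 180.0]
wrist_force: [1.4, -0.3, -1.1]
opening: 0.0125
grasp_force: 69.5
```

```bash
python3 - <<'E'
from h import *
o=bot.get_obs();print(o['time'],o['ee_pos'],o['opening'],o['grasp_force'])
for c in('scene','side'):
    d=cam(c);cv2.imwrite(f'pics/{c}_g.png',d['color'])
    for n,z in(('cap',.005),('roll5',o['ee_pos'][2]+.02)):print(c,n,[(np.round(x['location']).tolist(),at_z(d,x['location'],z)[0].round(3).tolist(),round(x['confidence'],2)) for x in bot.mark_of(c,n)])
E
```

```text
73.0 [ 0.61705396 -0.20897987  0.19378416] 0.012484354712275223 69.47172111365944
scene cap []
scene roll5 [([353.0, 189.0], [0.592, 0.146], 0.95), ([208.0, 371.0], [0.733, -0.47], 0.75), ([249.0, 277.0], [0.617, -0.256], 0.65), ([282.0, 386.0], [0.862, -0.394], 0.64), ([350.0, 202.0], [0.621, 0.098], 0.6), ([348.0, 197.0], [0.605, 0.11], 0.57), ([327.0, 349.0], [0.871, -0.276], 0.56)]
side cap [([353.0, 360.0], [0.611, -0.255], 0.97)]
side roll5 [([431.0, 313.0], [0.681, -0.363], 0.78), ([286.0, 192.0], [0.535, 0.01], 0.76), ([392.0, 243.0], [0.682, -0.198], 0.65), ([281.0, 176.0], [0.533, 0.079], 0.58), ([281.0, 184.0], [0.528, 0.043], 0.58)]
```

>>> {"fn": "arm_command", "kwargs": {
  "series": [
    [0.005,0.03,-0.005,0],
    [0.011,0.07,-0.01,0],
    [0.018,0.115,-0.01,0],
    [0.025,0.16,-0.01,0],
    [0.032,0.205,-0.01,0]
  ]
}}

```text
time: 73.8
ee_pos: [0.5842, -0.0025, 0.199]
tcp_rot: [180.0, -0.2, 179.9]
wrist_force: [1.1, 0.2, -1.1]
opening: 0.0123
grasp_force: 69.5
```

>>> {"fn": "arm_command", "kwargs": {
  "series": [
    [0.007,0.045,0,0],
    [0.014,0.09,0,0],
    [0.021,0.135,0,0],
    [0.028,0.18,0,0],
    [0.033,0.215,0,0]
  ]
}}

```text
time: 74.3
ee_pos: [0.5511, 0.2131, 0.199]
tcp_rot: [-180.0, -0.2, -180.0]
wrist_force: [0.3, 0.3, -1.8]
opening: 0.0124
grasp_force: 69.5
```

>>> {"fn": "arm_command", "kwargs": {
  "series": [
    [0.0035,0.025,0,0],
    [0.0035,0.032,0,0],
    [0.0035,0.032,0.01,0],
    [0.0035,0.032,0.02,0],
    [0.0035,0.032,0.02,0]
  ]
}}

```text
time: 74.8
ee_pos: [0.5486, 0.2414, 0.1782]
tcp_rot: [-179.9, -0.2, 179.9]
wrist_force: [0.1, -0.7, -2.2]
opening: 0.012
grasp_force: 69.5
```

```bash
python3 hd.py green .0193
```

```text
74.8 [0.5486 0.2414 0.1782] [-179.9   -0.2  179.9] 0.012 [ 0.1 -0.7 -2.2] 69.5
scene [([0.5705, 0.1721], 0.76), ([0.5611, 0.1944], 0.74)]
side [([0.5649, 0.1954], 0.95)]
(array([0.56612125, 0.1764139 , 0.20036997]), np.float64(0.012250895607547148))
```

```bash
python3 - <<'E'
from seg import *
C['g2']=((45,50,15),(90,255,200))
o=bot.get_obs();e=o['ee_pos'];print(e)
for c in('scene','side','wrist'):
    d=cam(c);h=cv2.cvtColor(d['color'],cv2.COLOR_BGR2HSV);m=cv2.inRange(h,*C['g2']);
    for q in cv2.findContours(m,cv2.RETR_EXTERNAL,cv2.CHAIN_APPROX_NONE)[0]:
        if cv2.contourArea(q)>300:
            w=at_z(d,q.reshape(-1,2),e[2]+.0193).astype(np.float32)*1000;print(c,cv2.contourArea(q),cv2.boundingRect(q),np.round(cv2.minEnclosingCircle(w)[0]),cv2.minEnclosingCircle(w)[1], w.min(0),w.max(0))
    if c!='wrist':
        t=np.linspace(0,2*np.pi,60);P=np.c_[.5486+.055*np.cos(t),.195+.055*np.sin(t),np.full(60,e[2]+.0193)];p=proj(d,P);print('expect px',p.min(0),p.max(0))
E
```

```text
[0.5493702  0.24224859 0.18120548]
scene 1438.5 (258, 367, 47, 44) [ 858. -394.] 46.952938079833984 [ 810.67706 -437.69516] [ 902.45886 -347.55075]
scene 1297.5 (186, 348, 45, 44) [ 723. -466.] 50.14227294921875 [ 674.6564  -510.04916] [ 772.7743  -417.57358]
scene 358.0 (319, 218, 49, 21) [652.  32.] 62.79633712768555 [597.28     -15.086086] [714.1035    75.337585]
scene 400.5 (334, 163, 39, 30) [549. 200.] 68.16807556152344 [485.67407 132.67947] [609.47205 263.4777 ]
scene 6927.5 (0, 0, 171, 93) [-1063.   189.] 542.936767578125 [-1535.962    -308.40115] [-842.0825  725.8575]
expect px [332.80803192 165.93503531] [371.21499017 190.0283482 ]
side 4237.5 (354, 406, 75, 74) [ 574. -520.] 42.488861083984375 [ 534.7063  -562.12067] [ 614.51874 -478.3807 ]
side 3019.5 (434, 349, 66, 60) [ 687. -461.] 44.86659240722656 [ 646.865   -504.90045] [ 730.65515 -417.9988 ]
side 542.5 (264, 217, 45, 25) [519. -99.] 41.69253158569336 [ 480.30045 -140.81319] [559.3742   -63.387856]
side 532.0 (261, 146, 46, 27) [547. 199.] 77.23861694335938 [498.2538  121.94405] [608.9478 275.1281]
expect px [258.47616129 149.30957764] [305.5180651 168.9832535]
wrist 377.0 (148, 400, 31, 22) [605. 173.] 7.733983039855957 [600.4377  166.31915] [611.5471 180.2719]
wrist 20096.5 (57, 163, 284, 242) [550. 195.] 64.52699279785156 [496.95282 134.88416] [602.3495  252.05959]
wrist 1546.0 (345, 99, 57, 65) [486. 263.] 11.644669532775879 [474.2603  253.09473] [497.11395 273.5896 ]
```

The wrist view puts the held green roll at (.550,.195), as expected. Lowering it.

>>> {"fn": "arm_command", "kwargs": {
  "series": [
    [0.001,0.002,0.005,0],
    [0.001,0.002,0.01,0],
    [0.001,0.002,0.014,0],
    [0.001,0.002,0.014,0],
    [0.001,0.002,0.014,0]
  ]
}}

```text
time: 75.65
ee_pos: [0.548, 0.245, 0.1667]
tcp_rot: [-180.0, -0.0, 180.0]
wrist_force: [0.3, -0.6, -0.9]
opening: 0.0125
grasp_force: 69.5
```

>>> {"fn": "arm_command", "kwargs": {
  "series": [
    [0,0,0.001,0],
    [0,0,0.002,0],
    [0,0,0.002,0],
    [0,0,0.002,0],
    [0,0,0.002,0]
  ]
}}

```text
time: 76.15
ee_pos: [0.5482, 0.245, 0.165]
tcp_rot: [180.0, 0.0, 180.0]
wrist_force: [0.3, 0.4, -1.5]
opening: 0.0127
grasp_force: 69.5
```

>>> {"fn": "arm_command", "kwargs": {
  "series": [
    [0,0,0.001,0],
    [0,0,0.0015,0],
    [0,0,0.0015,0],
    [0,0,0.0015,0],
    [0,0,0.0015,0]
  ]
}}

```text
time: 76.65
ee_pos: [0.5481, 0.245, 0.1634]
tcp_rot: [180.0, 0.0, 180.0]
wrist_force: [-0.3, 0.7, 0.0]
opening: 0.0126
grasp_force: 69.8
```

>>> {"fn": "arm_command", "kwargs": {
  "series": [
    [0,0,0.0005,0],
    [0,0,0.0008,0],
    [0,0,0.0008,0],
    [0,0,0.0008,0],
    [0,0,0.0008,0]
  ]
}}

```text
time: 77.15
ee_pos: [0.5482, 0.245, 0.1631]
tcp_rot: [180.0, 0.0, 180.0]
wrist_force: [-3.5, 0.1, 4.2]
opening: 0.0127
grasp_force: 71.0
```

>>> {"fn": "arm_command", "kwargs": {
  "series": [
    [0,0,0,0],
    [0,0,0,0],
    [0,0,0,0],
    [0,0,0,0],
    [0,0,0,0]
  ],
  "hand": 0.05
}}

```text
time: 77.65
ee_pos: [0.5481, 0.245, 0.1624]
tcp_rot: [-180.0, -0.0, 180.0]
wrist_force: [-0.3, -0.8, -0.2]
opening: 0.0501
grasp_force: 0.0
```

>>> {"fn": "arm_command", "kwargs": {
  "series": [
    [0,0,-0.02,0],
    [0,0,-0.06,0],
    [0,0,-0.1,0],
    [0,0,-0.14,0],
    [0,0,-0.18,0]
  ]
}}

```text
time: 78.15
ee_pos: [0.5478, 0.2448, 0.3444]
tcp_rot: [180.0, 0.0, 180.0]
wrist_force: [1.0, 2.0, 1.0]
opening: 0.0501
grasp_force: 0.0
```

>>> {"fn": "arm_command", "kwargs": {
  "series": [
    [0,-0.03,-0.01,0],
    [0,-0.045,-0.02,0],
    [0,-0.045,-0.02,0],
    [0,-0.045,-0.02,0],
    [0,-0.045,-0.02,0]
  ]
}}

```text
time: 78.65
ee_pos: [0.5479, 0.2004, 0.3613]
tcp_rot: [-180.0, -0.1, 180.0]
wrist_force: [0.2, 0.8, -0.2]
opening: 0.0499
grasp_force: 0.0
```

```bash
python3 - <<'E'
from seg import *
C['g2']=((45,50,15),(90,255,200))
d=cam('wrist');o=bot.get_obs();print(o['time'],o['ee_pos'],o['tcp_rot'],seg(d,'g2',.195),seg(d,'board',.095,.16))
for c in('scene','side'):
    d=cam(c);print(c,[(np.round(x['location']).tolist(),at_z(d,x['location'],.005)[0].round(3).tolist(),round(x['confidence'],2)) for x in bot.mark_of(c,'cap')])
E
```

```text
78.7 [0.54790054 0.20046744 0.36143051] [-1.79972776e+02 -1.04194467e-01  1.79993561e+02] [(0.5503, 0.2001, 0.109)] [(0.5466, 0.2034, 0.16)]
scene [([256.0, 326.0], [0.609, -0.256], 0.76)]
side [([353.0, 361.0], [0.611, -0.257], 0.9)]
```

Green is placed at (.550,.200). Now the cap.

>>> {"fn": "arm_command", "kwargs": {
  "series": [
    [-0.006,-0.035,0.005,0],
    [-0.012,-0.075,0.01,0],
    [-0.019,-0.12,0.02,0],
    [-0.026,-0.16,0.03,0],
    [-0.032,-0.2,0.04,0]
  ]
}}

```text
time: 79.4
ee_pos: [0.58, -0.0015, 0.3221]
tcp_rot: [180.0, 0.0, 180.0]
wrist_force: [1.0, -0.7, -0.0]
opening: 0.0502
grasp_force: 0.0
```

>>> {"fn": "arm_command", "kwargs": {
  "series": [
    [-0.006,-0.04,0.02,0],
    [-0.012,-0.08,0.04,0],
    [-0.018,-0.12,0.06,0],
    [-0.024,-0.155,0.08,0],
    [-0.03,-0.185,0.11,0]
  ]
}}

```text
time: 79.9
ee_pos: [0.6103, -0.1869, 0.2127]
tcp_rot: [-180.0, 0.1, 179.9]
wrist_force: [1.3, 0.8, 0.2]
opening: 0.0501
grasp_force: 0.0
```

>>> {"fn": "arm_command", "kwargs": {
  "series": [
    [-0.004,-0.021,0.03,0],
    [-0.004,-0.024,0.06,0],
    [-0.004,-0.024,0.09,0],
    [-0.004,-0.024,0.1,0],
    [-0.004,-0.024,0.1,0]
  ]
}}

```text
time: 80.4
ee_pos: [0.6131, -0.2085, 0.1112]
tcp_rot: [179.9, -0.2, 180.0]
wrist_force: [0.3, -0.2, 0.7]
opening: 0.0499
grasp_force: 0.0
```

```bash
python3 - <<'E'
from seg import *
d=cam('wrist');o=bot.get_obs();print(o['time'],o['ee_pos'],o['tcp_rot']);h=cv2.cvtColor(d['color'],cv2.COLOR_BGR2HSV)
t=np.radians(np.arange(0,360,45));print([h[int(v),int(u)].tolist() for u,v in proj(d,np.c_[.613+.0465*np.cos(t),-.255+.0465*np.sin(t),np.full(8,.01)]) if 0<=v<480 and 0<=u<640])
for lo in(60,90,120):
    C['cap']=((0,0,lo),(180,45,255));print(seg(d,'cap',.007))
print([(at_z(d,x['location'],.005)[0].round(4).tolist(),x['confidence']) for x in bot.mark_of('wrist','cap')])
cv2.imwrite('pics/cap.png',d['color'])
E
```

```text
80.45 [ 0.6138897  -0.20870117  0.11307238] [ 1.79994222e+02 -1.15069667e-02  1.79994518e+02]
[[23, 8, 136], [15, 7, 142], [30, 5, 142], [25, 10, 146], [30, 7, 145], [30, 5, 143], [24, 9, 144], [24, 9, 142]]
[]
[]
[(0.6137, -0.2578, 0.111)]
[]
```

>>> {"fn": "arm_command", "kwargs": {
  "series": [
    [0,-0.0026,0.03,0],
    [0,-0.0026,0.06,0],
    [0,-0.0026,0.09,0],
    [0,-0.0026,0.11,0],
    [0,-0.0026,0.12,0]
  ],
  "hand": 0.035
}}

```text
time: 81.0
ee_pos: [0.6142, -0.2114, -0.0075]
tcp_rot: [-180.0, 0.0, 180.0]
wrist_force: [0.1, -0.9, -0.2]
opening: 0.0351
grasp_force: 0.0
```

>>> {"fn": "arm_command", "kwargs": {
  "series": [
    [0,0,0.005,0],
    [0,0,0.009,0],
    [0,0,0.013,0],
    [0,0,0.013,0],
    [0,0,0.013,0]
  ]
}}

```text
time: 81.5
ee_pos: [0.6142, -0.2117, -0.0198]
tcp_rot: [-180.0, 0.0, 180.0]
wrist_force: [0.5, 0.1, 0.1]
opening: 0.0351
grasp_force: 0.0
```

>>> {"fn": "arm_command", "kwargs": {
  "series": [
    [0,0,0,0],
    [0,0,0,0],
    [0,0,0,0],
    [0,0,0,0],
    [0,0,0,0]
  ],
  "hand": 0.012,
  "grip_force": 25
}}

```text
time: 82.0
ee_pos: [0.6144, -0.2119, -0.0196]
tcp_rot: [-180.0, 0.1, 180.0]
wrist_force: [-0.2, -0.5, 6.2]
opening: 0.0122
grasp_force: 2.8
```

>>> {"fn": "arm_command", "kwargs": {
  "series": [
    [0,0,0,0],
    [0,0,0,0],
    [0,0,0,0],
    [0,0,0,0],
    [0,0,0,0]
  ],
  "hand": 0.008
}}

```text
time: 82.5
ee_pos: [0.6145, -0.2118, -0.0195]
tcp_rot: [-180.0, 0.1, 180.0]
wrist_force: [-0.4, 0.6, 6.6]
opening: 0.0079
grasp_force: 2.9
```

The tips slid shut on top of the cap, so they were too high. I'll open, lift, re-measure and go lower.

>>> {"fn": "arm_command", "kwargs": {
  "series": [
    [0,0,0,0],
    [0,0,-0.02,0],
    [0,0,-0.06,0],
    [0,0,-0.1,0],
    [0,0,-0.13,0]
  ],
  "hand": 0.035
}}

```text
time: 83.0
ee_pos: [0.614, -0.2117, 0.1119]
tcp_rot: [-180.0, 0.1, 180.0]
wrist_force: [0.7, 0.0, 1.0]
opening: 0.035
grasp_force: 0.0
```

```bash
python3 - <<'E'
from seg import *
d=cam('wrist');o=bot.get_obs();print(o['time'],o['ee_pos'],o['tcp_rot'])
C['cap']=((0,0,120),(180,45,255));print(seg(d,'cap',.007))
E
```

```text
83.05 [ 0.61556712 -0.21220502  0.11707778] [-179.86629894    0.39622727  179.96948393]
[(0.6141, -0.2579, 0.112)]
```

>>> {"fn": "arm_command", "kwargs": {
  "series": [
    [0,0,0.03,0],
    [0,0,0.06,0],
    [0,0,0.09,0],
    [0,0,0.115,0],
    [0,0,0.127,0]
  ]
}}

```text
time: 83.55
ee_pos: [0.6122, -0.211, -0.0207]
tcp_rot: [179.9, -0.2, 180.0]
wrist_force: [-0.3, -0.4, -0.6]
opening: 0.0351
grasp_force: 0.0
```

>>> {"fn": "arm_command", "kwargs": {
  "series": [
    [0,0,0.003,0],
    [0,0,0.006,0],
    [0,0,0.0095,0],
    [0,0,0.0095,0],
    [0,0,0.0095,0]
  ]
}}

```text
time: 84.05
ee_pos: [0.6143, -0.2118, -0.0262]
tcp_rot: [-180.0, 0.1, 180.0]
wrist_force: [0.1, 0.4, -0.1]
opening: 0.0349
grasp_force: 0.0
```

>>> {"fn": "arm_command", "kwargs": {
  "series": [
    [0,0,0,0],
    [0,0,0,0],
    [0,0,0,0],
    [0,0,0,0],
    [0,0,0,0]
  ],
  "hand": 0.01,
  "grip_force": 25
}}

```text
time: 84.55
ee_pos: [0.6143, -0.2117, -0.0263]
tcp_rot: [-180.0, 0.1, 180.0]
wrist_force: [-0.5, 1.0, 5.8]
opening: 0.0163
grasp_force: 23.4
```

>>> {"fn": "arm_command", "kwargs": {
  "series": [
    [0,0,-0.005,0],
    [0,0,-0.04,0],
    [0,0,-0.085,0],
    [0,0,-0.13,0],
    [0,0,-0.175,0]
  ],
  "grip_force": 45
}}

```text
time: 85.05
ee_pos: [0.6133, -0.2115, 0.1496]
tcp_rot: [180.0, -0.0, 180.0]
wrist_force: [0.9, -0.1, -0.0]
opening: 0.0148
grasp_force: 41.8
```

>>> {"fn": "arm_command", "kwargs": {
  "series": [
    [0.005,0.03,-0.02,0],
    [0.011,0.07,-0.035,0],
    [0.018,0.115,-0.04,0],
    [0.025,0.16,-0.04,0],
    [0.032,0.205,-0.04,0]
  ]
}}

```text
time: 85.55
ee_pos: [0.5814, -0.0052, 0.1882]
tcp_rot: [-180.0, -0.0, 179.9]
wrist_force: [0.6, -0.4, -0.3]
opening: 0.015
grasp_force: 41.8
```

>>> {"fn": "arm_command", "kwargs": {
  "series": [
    [0.007,0.045,0,0],
    [0.014,0.09,0,0],
    [0.021,0.135,0,0],
    [0.028,0.18,0,0],
    [0.031,0.215,0,0]
  ]
}}

```text
time: 86.05
ee_pos: [0.5501, 0.2107, 0.1881]
tcp_rot: [-180.0, -0.0, -180.0]
wrist_force: [0.9, -1.0, 0.2]
opening: 0.0149
grasp_force: 41.8
```

>>> {"fn": "arm_command", "kwargs": {
  "series": [
    [0.0025,0.02,0,0],
    [0.0025,0.0355,0,0],
    [0.0025,0.0355,0,0],
    [0.0025,0.0355,0,0],
    [0.0025,0.0355,0,0]
  ]
}}

```text
time: 86.55
ee_pos: [0.5489, 0.2429, 0.1881]
tcp_rot: [-180.0, -0.0, 179.9]
wrist_force: [0.3, -0.1, -0.1]
opening: 0.0148
grasp_force: 41.8
```

```bash
python3 hd.py cap .0313; python3 - <<'E'
import sys;sys.path.insert(0,'.')
from seg import *
d=cam('wrist');o=bot.get_obs();C['cap']=((0,0,105),(180,35,255));print(seg(d,'cap',o['ee_pos'][2]+.034))
cv2.imwrite('pics/capheld.png',d['color'])
E
```

```text
86.55 [0.5489 0.2429 0.1881] [-180.    -0.   179.9] 0.0148 [ 0.3 -0.1 -0.1] 41.8
scene [([0.5495, 0.1995], 0.88)]
side [([0.5456, 0.2057], 0.63)]
(array([0.54645213, 0.20289559, 0.21858227]), np.float64(0.004284310141121779))
[(0.5393, 0.1973, 0.12)]
```

The cap is held level and centred at about (.548,.200). Lowering it to TCP z ≈ .1687.

>>> {"fn": "arm_command", "kwargs": {
  "series": [
    [0,0,0.005,0],
    [0,0,0.01,0],
    [0,0,0.015,0],
    [0,0,0.0165,0],
    [0,0,0.0165,0]
  ]
}}

```text
time: 87.3
ee_pos: [0.5484, 0.2438, 0.1711]
tcp_rot: [-180.0, -0.0, 180.0]
wrist_force: [-0.4, -0.6, 0.7]
opening: 0.0152
grasp_force: 41.8
```

>>> {"fn": "arm_command", "kwargs": {
  "series": [
    [0,0,0.001,0],
    [0,0,0.0015,0],
    [0,0,0.0015,0],
    [0,0,0.0015,0],
    [0,0,0.0015,0]
  ]
}}

```text
time: 87.8
ee_pos: [0.5487, 0.2439, 0.1702]
tcp_rot: [180.0, 0.0, 180.0]
wrist_force: [0.9, 0.5, -0.9]
opening: 0.0153
grasp_force: 41.8
```

>>> {"fn": "arm_command", "kwargs": {
  "series": [
    [0,0,0.0005,0],
    [0,0,0.001,0],
    [0,0,0.001,0],
    [0,0,0.001,0],
    [0,0,0.001,0]
  ]
}}

```text
time: 88.3
ee_pos: [0.5486, 0.2439, 0.1691]
tcp_rot: [-180.0, 0.0, 180.0]
wrist_force: [0.1, -0.2, -0.2]
opening: 0.015
grasp_force: 41.8
```

>>> {"fn": "arm_command", "kwargs": {
  "series": [
    [0,0,0.0005,0],
    [0,0,0.0008,0],
    [0,0,0.0008,0],
    [0,0,0.0008,0],
    [0,0,0.0008,0]
  ]
}}

```text
time: 88.8
ee_pos: [0.5487, 0.2439, 0.1688]
tcp_rot: [180.0, 0.0, 180.0]
wrist_force: [-1.8, 0.1, 5.5]
opening: 0.0149
grasp_force: 42.5
```

>>> {"fn": "arm_command", "kwargs": {
  "series": [
    [0,0,0,0],
    [0,0,0,0],
    [0,0,0,0],
    [0,0,0,0],
    [0,0,0,0]
  ],
  "hand": 0.045
}}

```text
time: 89.3
ee_pos: [0.5486, 0.2439, 0.1681]
tcp_rot: [-180.0, -0.0, 180.0]
wrist_force: [-0.1, 0.4, 1.2]
opening: 0.0449
grasp_force: 0.0
```

>>> {"fn": "arm_command", "kwargs": {
  "series": [
    [0,0,-0.02,0],
    [0,0,-0.06,0],
    [0,0,-0.1,0],
    [0,0,-0.14,0],
    [0,0,-0.18,0]
  ]
}}

```text
time: 89.8
ee_pos: [0.5482, 0.2437, 0.3501]
tcp_rot: [180.0, 0.0, 180.0]
wrist_force: [1.0, 0.1, 1.1]
opening: 0.0449
grasp_force: 0.0
```

>>> {"fn": "arm_command", "kwargs": {
  "series": [
    [0,-0.03,-0.01,0],
    [0,-0.045,-0.02,0],
    [0,-0.045,-0.02,0],
    [0,-0.045,-0.02,0],
    [0,-0.045,-0.02,0]
  ]
}}

```text
time: 90.3
ee_pos: [0.5484, 0.1993, 0.3671]
tcp_rot: [-180.0, -0.1, 180.0]
wrist_force: [0.1, 0.1, -0.0]
opening: 0.045
grasp_force: 0.0
```

```bash
python3 - <<'E'
from seg import *
d=cam('wrist');o=bot.get_obs();print(o['time'],o['ee_pos'],o['wrist_force'])
for lo in (105,120):
    C['cap']=((0,0,lo),(180,45,255));print(seg(d,'cap',.203))
print(seg(d,'board',.095,.16))
im=[cv2.resize(d['color'],(400,300))]
for c in('side',):
    s=cam(c);im.append(cv2.resize(s['color'][100:280,200:440],(400,300)));print([(at_z(s,x['location'],.2)[0].round(4).tolist(),x['confidence']) for x in bot.mark_of(c,'cap')])
cv2.imwrite('pics/final.png',np.hstack(im))
E
python3 k.py
```

```text
90.35 [0.54838141 0.19939358 0.36716038] [ 0.51077052 -0.43659757  0.02645915]
[(0.5467, 0.1996, 0.111)]
[(0.5467, 0.1996, 0.111)]
[(0.5462, 0.2034, 0.16)]
[([0.5451, 0.198], 0.58)]
90.45 [0.54837638 0.1993702  0.36751458] [-1.79979112e+02 -7.34485457e-02 -1.79992356e+02] 0.04502448760603951 [0.05656855 0.51477067 0.76003454] 0.0
scene left_arm_knob []
scene right_arm_knob [([0.504, 0.096], 0.59)]
side left_arm_knob [([0.469, 0.307], 0.73)]
side right_arm_knob [([0.515, 0.079], 0.66)]
```

View pics/final.png

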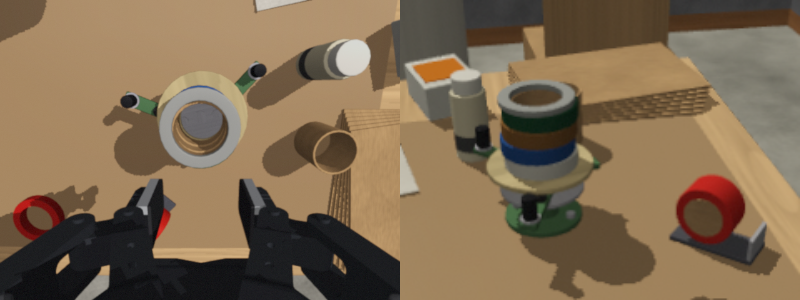

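The stack is level and complete: board, white, blue, brown and green, with the grey disc on top (side crop 540,95). The arms are out, the gripper is clear and the bystanders are untouched, so I'm handing in.

```bash
python3 -c "
from workcell import bot
print(bot.job_done())"
```

```text
the job is handed in; nothing more can be done
None
```

The job is handed in, with no verdict returned: both arms are at their stops, and the board, the four rolls present (white, blue, brown, dark green; no ochre) and the grey disc are stacked, each measured within about 5 mm of the stand's axis.

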